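# Weigh out brass bars for a melt

### The arm

A 7-joint arm with a two-finger parallel gripper is mounted at the origin on the work surface. World frame = base frame: x ahead of the robot, y to its left, z up, the work surface at z = 0. Lengths are in m, angles in rad, forces in N, time in s.
With the tool pointing down it reaches from about 0.4 to 0.925 m from the base axis. Payload 4.1 kg.
Tool frame: the origin (TCP) lies at the very end of the fingers, on their centre line; the grasp point (between the pads) lies arm.tcp_to_grasp behind it (arm.tcp_to_grasp is the distance from the TCP to the grasp point, in m); z points along the fingers, x is the direction in which the jaws open and shut, and the axes are right-handed (so a half turn about z gives the same grasp; the last joint's range is limited). The gripper opens to 85 mm and grips with 20 to 120 N. Pads are 22 mm wide; open, the fingers measure 114 mm over their backs; the gripper's body (76 mm by 85 mm) begins 54 mm behind the grasp point. The pads swing forward as they close: fully open they stand 13 mm farther back than shut.
Start: joints at [1.15, 0.398, 0.045, 1.537, -0.019, 1.207, -0.051], TCP at [0.206, -0.617, 0.211] pointing down, gripper open.
Joint ranges: [-2.82, 2.82], [-0.49, 2.23], [-1.37, 1.46], [0, 2.46], [-1.36, 4.5], [0.23, 2], [-2.94, 2.94]. Speed limits (rad/s): [2.57, 2.57, 3.14, 3.14, 3.14, 3.14, 3.14].

### API

Orientations are given as a unit quaternion [x, y, z, w].
In Python, from bench import arm gives the robot as it stands. The module is installed in compiled form; this text tells all that it offers.
- The arm moves only by the tool jog_arm, never from a script. Its argument "increments" is text: rows parted by semicolons, each of 6 numbers parted by spaces: the shift along the tool's x, y, z in mm, then the turn, a rotation vector about the tool's x, y, z in rad. In form: x y z ax ay az; .... A call has 1 to 12 rows; each row shifts and turns the commanded pose from where the row before left it, along the tool's axes as they then stand; what a row does not reach is not made up. A row lasts 1/10 s, in which the tool goes at most 50 mm and 8.59 degrees, less where a joint would pass 70% of its speed; a pose out of reach is approached as far as the arm can. A call is refused whole if a number of a shift passes 50 or a number of a turn 0.15, either way. A call with a gripper value outside its range is refused whole. "hand" is the finger opening in mm, from 0 to 85.4, set as the call begins (left out, the last holds). The fingers move at their own pace and stop on an object; "force" is the grip in N (left out, the last holds). Time passes only in rows, so rows that do not move let the fingers close. It gives the time, the measured TCP pose, the force and the opening at its end, in the units of the state.
- arm.get_obs(): the state, without advancing time (a new reading comes with each control period).
- arm.camera(name): name is "scene" or "top"; returns a dict with "image" (420x560x3 uint8, red, green, blue), "vfov" (degrees; the focal length in pixels is half the picture's height over the tangent of half this angle, whatever the lens; pixels are square), "cx", "cy" (the principal point, pixels), "R" (3x3) and "t" (3): a world point X has camera coordinates R X + t. Camera axes: x right, y down, z forward; pixel columns grow to the right and rows downward; lengths in m; the calibration is good to about 2 mm. A picture is of the moment at which its call begins. There is no depth.
- arm.close_job(): hands the job in, once; it reports no verdict.
The state is a dict: "clock": time; "q": joint angles; "qvel": joint speeds; "joint_torque": joint torques, N m; "position": TCP position; "tool_rot": TCP orientation; "ft_force": force on the tool from outside, world axes, zero at the start; "torque": the same for the moment, N m; "opening": finger opening in m.
Only numpy, scipy, OpenCV 4.12 (cv2) and the standard library are available. Lean on these libraries where they do the work, as an engineer would, in place of code of your own. Each camera call takes 0.05 s, during which the arm holds its last target.

### The job

Weigh out the charge for the next melt: take brass bars from the sloped rack one at a time and lay each one flat and gently on the scale pan, without dropping it or pressing the pan down, until the scale's pointer rests between the two marks. The bars look alike but their weights vary, so watch the pointer after each bar and stop in time; leave the bars you do not need in the rack and do not disturb the dish, the steel block and the hammer.

Things in the scene. Friction and masses are not known exactly. Their poses are not given: they have to be found in the camera images.
- scale: grey spring platform scale fixed to the bench; base 200 x 190 x 40 high. Origin: centre of its underside on the bench; x points to its far side, where an upright graduated post stands (160 high, at x = 160, y = -35), z up. Above the base rides an aluminium pan, 220 (x) x 240 (y), flat, no rim, centred over the base; it only moves up and down.
- pan_floor (a point): centre of the upper face of the pan, all of which is free for bars; axes as the scale's. The pan floor is 130 above the bench when empty and sinks as load is added: spring rate 240 N/m, damped, it settles in about 1 s. 78 of travel in all, then a hard stop.
- pointer (a point): tip of the white pointer blade (14 wide, 3 thick) carried by the pan at its far edge, 4 below the pan floor; it moves up and down with the pan beside the free ends of the two marks. Lower = heavier.
- mark_high (a point): free end of the upper of two white tabs (4 thick) on a grey carriage on the scale's post, set 22 to 38 below the pointer's empty position, differently each time; leave the carriage as set. This point is in mid thickness: the pointer must come to rest below it.
- mark_low (a point): free end of the lower tab, 23 below the upper one, in mid thickness: the pointer must rest above it.
- rack: wooden rack fixed to the bench, 266 wide (y), with a board sloping at 0.45 rad (26 degrees) that falls along its x axis, so that it faces away from the robot; a lip 13 high along the lower (far) edge of the slope. Four bars lie on it side by side about 64 apart. Origin: on the bench under the middle; the slope's face is 60 above it there.
- bar0: plain brass bar, 100 long x 24 wide x 20 high, between 0.34 and 0.46 kg (castings vary and look alike), one of four in the rack. Origin: centre of its underside; x along its length, y across its width, z out of its top face. At the start it lies lengthwise down the rack's slope, tilted with it. One bar lowers the scale pan by 14 to 19 mm.
- bar1: plain brass bar, 100 long x 24 wide x 20 high, between 0.34 and 0.46 kg (castings vary and look alike), one of four in the rack. Origin: centre of its underside; x along its length, y across its width, z out of its top face. At the start it lies lengthwise down the rack's slope, tilted with it. One bar lowers the scale pan by 14 to 19 mm.
- bar2: plain brass bar, 100 long x 24 wide x 20 high, between 0.34 and 0.46 kg (castings vary and look alike), one of four in the rack. Origin: centre of its underside; x along its length, y across its width, z out of its top face. At the start it lies lengthwise down the rack's slope, tilted with it. One bar lowers the scale pan by 14 to 19 mm.
- bar3: plain brass bar, 100 long x 24 wide x 20 high, between 0.34 and 0.46 kg (castings vary and look alike), one of four in the rack. Origin: centre of its underside; x along its length, y across its width, z out of its top face. At the start it lies lengthwise down the rack's slope, tilted with it. One bar lowers the scale pan by 14 to 19 mm.
- dish: white ceramic bowl, 110 across, 25 high; bystander. Origin: centre of its underside.
- bench_block: dark steel bench block, 80 x 80 x 30 high; bystander. Origin: centre of its underside.
- hammer: small hammer lying on the bench, 220 long; bystander. Its x runs from handle to head.
There are look-alikes about, which are no part of the job. Leave any pink look-alike of the bar1 alone. What is shaped like the bar0 but red is not meant.

How it is judged:
By the outcome, as a careful person would: the job done as asked, in the order asked, and still so for the second after the job is handed in, with the robot touching nothing.
It also fails if it takes over 72 s, if anything falls off the work surface, if the arm or the gripper's body presses on something with over 40 N, if the wrist force passes 120 N, or if a joint passes its speed limit or range.

## Working session

There is one attempt and no reset: what is moved stays moved. The work goes in short steps, Python scripts to look and compute and a tool call to move; the robot and the scene stay as the last step left them, time stands still between calls to the robot, and variables do not carry over. Pictures are saved under pics/ and viewed, and the job is handed in when it is done.

Besides the shell and the picture viewer there is one more tool, called after "Request:" by a JSON object that holds its "name" and its "arguments", one argument or row to a line. jog_arm: Moves the arm, as the interface text tells. Its arguments: {"type":"object","properties":{"increments":{"type":"string"},"hand":{"type":"number"},"force":{"type":"number"}},"required":["increments"]}

```bash
mkdir -p pics; python3 - <<'E'
from bench import arm
import cv2,numpy as np
print(arm.get_obs()); print(arm.tcp_to_grasp)
for n in ("scene","top"):
    c=arm.camera(n); cv2.imwrite(f"pics/{n}0.png",c["image"][:,:,::-1]); np.savez(f"{n}0.npz",**c)
    print(n,c["vfov"],c["cx"],c["cy"],c["R"],c["t"])
E
```

```text
{'clock': 0.0, 'q': array([ 1.15002469,  0.39920485,  0.04504222,  1.53790423, -0.01869882,
        1.20685965, -0.05067535]), 'qvel': array([-0.00025153, -0.00132585, -0.00083413,  0.0006256 ,  0.00080123,
        0.00138655,  0.00047354]), 'joint_torque': array([ 5.19089872e-05, -4.75124824e+01,  1.36441670e+00, -2.54218036e+01,
        1.15128051e-02,  9.26644629e-03, -5.57687528e-06]), 'position': array([ 0.20536045, -0.61599705,  0.21014457]), 'tool_rot': array([ 8.11285680e-01, -5.84649117e-01, -8.31799562e-04, -5.12994942e-04]), 'ft_force': array([ 0.12301607, -0.49858265,  0.43628023]), 'torque': array([-0.0091786 , -0.02571375, -0.02957877]), 'opening': 0.08523983023193488}
0.0187
scene 53.145627286227594 281.8564580976999 206.31487168745937 [[ 0.38850145  0.92122978 -0.02005792]
 [ 0.47470408 -0.21875449 -0.85252713]
 [-0.78976114  0.32168645 -0.52229797]] [-0.20893645 -0.18122119  1.57646236]
top 55.05975181265702 281.89383473985845 205.44189408523684 [[ 0.01402194 -0.99980323 -0.01403134]
 [-0.99454256 -0.0124945  -0.10358083]
 [ 0.10338514  0.01540717 -0.99452206]] [0.01185034 0.55456258 1.06968486]
```

View pics/scene0.png

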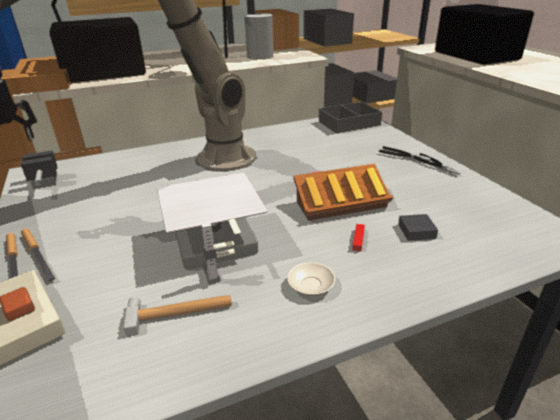

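View pics/top0.png

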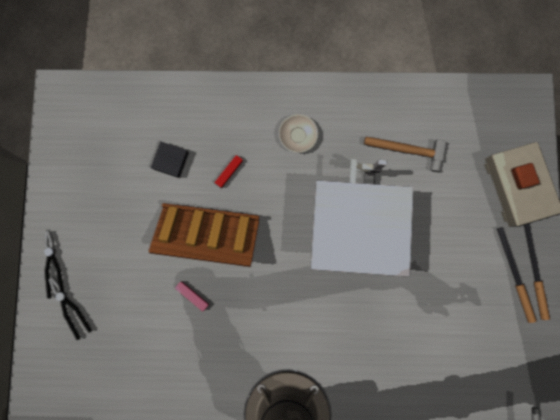

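```bash
python3 - <<'E'
import cv2
t=cv2.imread("pics/top0.png");s=cv2.imread("pics/scene0.png")
cv2.imwrite("pics/c1.png",cv2.resize(t[190:320,135:275],None,fx=5.5,fy=4.6*1,interpolation=cv2.INTER_CUBIC)[:600])
cv2.imwrite("pics/c2.png",cv2.resize(s[150:260,280:450],None,fx=4.7,fy=4.7,interpolation=cv2.INTER_CUBIC))
cv2.imwrite("pics/c3.png",cv2.resize(s[170:290,150:280],None,fx=5,fy=5,interpolation=cv2.INTER_CUBIC))
cv2.imwrite("pics/c4.png",cv2.resize(t[150:290,300:430],None,fx=4.2,fy=4.2,interpolation=cv2.INTER_CUBIC))
E
```

```text
(no output)
```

View pics/c1.png

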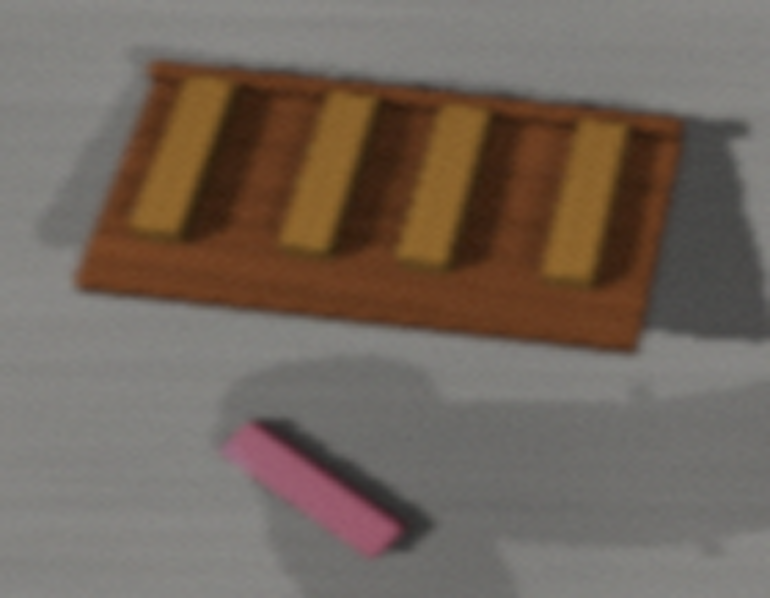

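View pics/c2.png

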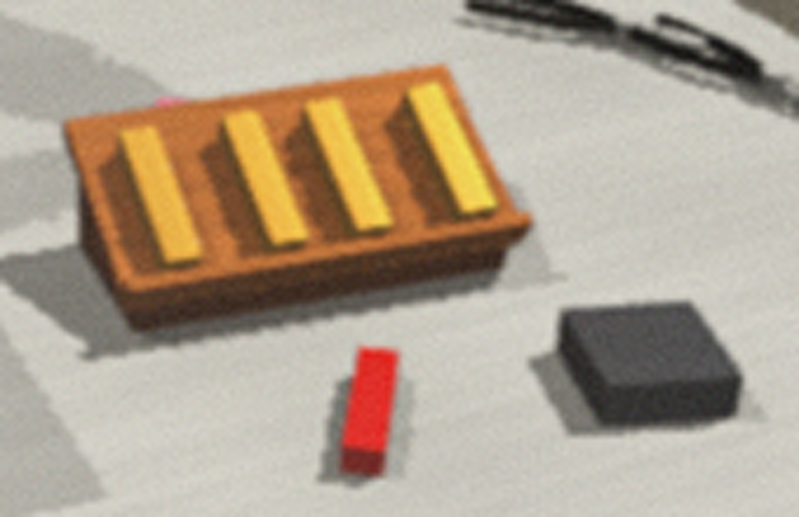

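View pics/c3.png

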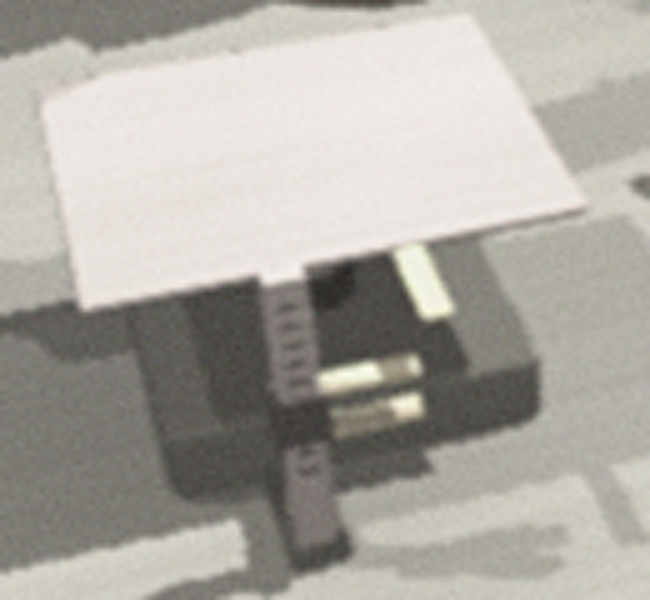

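View pics/c4.png

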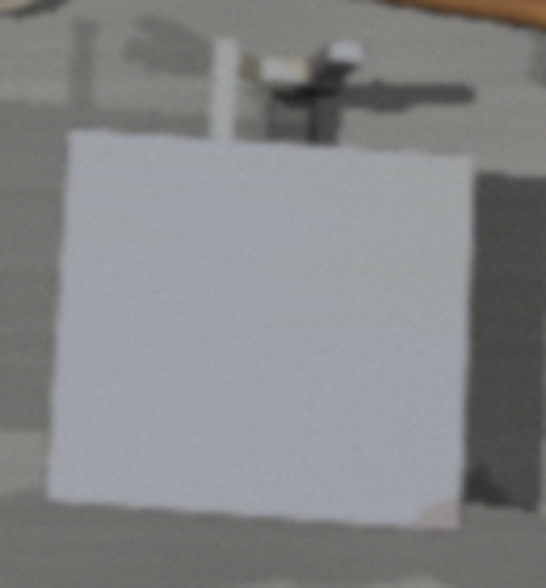

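```bash
cat >h.py <<'E'
import numpy as np,cv2
def ld(p): return dict(np.load(p))
def ray(c,uv):
    f=c["image"].shape[0]/2/np.tan(np.radians(float(c["vfov"]))/2)
    d=np.array([(uv[0]-c["cx"])/f,(uv[1]-c["cy"])/f,1.]); R=c["R"]
    return -R.T@c["t"], R.T@d/np.linalg.norm(d)
def onz(c,uv,z):
    o,d=ray(c,uv); return o+d*(z-o[2])/d[2]
def tri(c1,a,c2,b):
    A=np.zeros((3,3));B=np.zeros(3);L=[]
    for c,u in((c1,a),(c2,b)):
        o,d=ray(c,u);P=np.eye(3)-np.outer(d,d);A+=P;B+=P@o;L.append((o,d))
    X=np.linalg.solve(A,B); e=[np.linalg.norm(np.cross(X-o,d)) for o,d in L]
    return X,e[0]*2
def proj(c,X):
    f=c["image"].shape[0]/2/np.tan(np.radians(float(c["vfov"]))/2)
    x=c["R"]@X+c["t"];return np.array([c["cx"]+f*x[0]/x[2],c["cy"]+f*x[1]/x[2]])
E
cat > a.py <<'E'
from h import *
T=ld("top0.npz");S=ld("scene0.npz")
def bars(c,roi,vmin):
    x0,y0,x1,y1=roi
    im=cv2.resize(c["image"],None,fx=4,fy=4,interpolation=cv2.INTER_CUBIC)[4*y0:4*y1,4*x0:4*x1]
    h=cv2.cvtColor(im,cv2.COLOR_RGB2HSV)
    m=((h[...,0]>=14)&(h[...,0]<34)&(h[...,1]>100)&(h[...,2]>vmin)).astype(np.uint8)
    m=cv2.morphologyEx(m,cv2.MORPH_OPEN,np.ones((3,3)))
    cs,_=cv2.findContours(m,0,cv2.CHAIN_APPROX_NONE); out=[]
    for k in cs:
        if cv2.contourArea(k)<600: continue
        r=cv2.minAreaRect(k); M=cv2.moments(k)
        # long axis ends
        b=cv2.boxPoints(r)
        if np.linalg.norm(b[0]-b[1])>np.linalg.norm(b[1]-b[2]): b=b[[1,2,3,0]]
        e=[(b[0]+b[1])/2,(b[2]+b[3])/2]
        cen=np.array([M["m10"],M["m01"]])/M["m00"]
        cv=lambda p:(np.array(p)+.5)/4-.5+[x0,y0]
        out.append((cv(cen),cv(e[0]),cv(e[1]),np.array(r[1])/4,cv2.contourArea(k)/16))
    return out
if __name__=="__main__":
    tb=sorted(bars(T,(145,195,265,270),95),key=lambda o:o[0][0])
    sb=sorted(bars(S,(290,160,395,220),150),key=lambda o:-o[0][0])
    for o in tb+sb: print(*[np.round(x,1) for x in o])
    for a,b in zip(tb,sb):
        print("C",*[np.round(x,4) for x in tri(T,a[0],S,b[0])])
        # far end: top view min v; scene max v
        ta=sorted(a[1:3],key=lambda p:p[1]); sa=sorted(b[1:3],key=lambda p:-p[1])
        P=[tri(T,p,S,q) for p,q in zip(ta,sa)]
        d=P[0][0]-P[1][0]
        print("  far",np.round(P[0][0],4),"near",np.round(P[1][0],4),"L",np.linalg.norm(d).round(4),"yaw",np.arctan2(d[1],d[0]).round(3),"slope",np.arcsin(-d[2]/np.linalg.norm(d)).round(3),P[0][1].round(4),P[1][1].round(4))
    im=T["image"]
    for n,(u,v) in dict(fl=(300+70/4.2,150+130/4.2),fr=(300+472/4.2,150+155/4.2),nl=(300+50/4.2,150+499/4.2),nr=(300+460/4.2,150+526/4.2)).items():
        print(n,onz(T,(u,v),.13).round(4))
    for n,(u,v) in dict(nl=(470,14),nr=(42,92),fr=(85,308),fl=(585,208)).items():
        print("S",n,onz(S,(150+u/5,170+v/5),.13).round(4))
E
python3 a.py
```

```text
[167.  223.6] [173.  205.4] [161.  241.8] [ 9.9 38.3] 329.0
[193.7 226.9] [198.3 208.8] [188.8 244.8] [ 9.9 37.3] 329.6
[214.6 229.8] [219.1 211.7] [210.2 247.5] [10.1 36.9] 334.9
[240.4 233.4] [243.8 215.2] [236.5 252.4] [10.2 37.9] 337.2
[375.8 180.6] [368.6 166.4] [383.3 195.3] [32.4  9.2] 250.8
[353.9 184. ] [347.5 169.2] [360.9 199. ] [32.7  9.6] 258.8
[336.2 186.9] [329.9 172. ] [342.9 201.9] [32.5  9.8] 260.5
[314.  190.4] [308.  175.5] [320.2 205.7] [32.6  9.6] 266.4
C [0.499  0.3195 0.0727] 0.0027
  far [0.5495 0.313  0.0499] near [0.4505 0.3245 0.0972] L 0.1103 yaw -0.116 slope 0.442 0.0041 0.0006
C [0.491  0.2491 0.0734] 0.0025
  far [0.5409 0.244  0.0503] near [0.4442 0.2535 0.0996] L 0.1089 yaw -0.098 slope 0.469 0.0027 0.0021
C [0.4842 0.1941 0.0732] 0.0024
  far [0.534  0.1881 0.0509] near [0.438  0.1982 0.0994] L 0.108 yaw -0.105 slope 0.466 0.0038 0.0005
C [0.4757 0.1266 0.0732] 0.0024
  far [0.5252 0.1214 0.0506] near [0.4266 0.1318 0.0971] L 0.1095 yaw -0.104 slope 0.439 0.0025 0.0011
fl [ 0.6062 -0.068   0.13  ]
fr [ 0.594  -0.3046  0.13  ]
nl [ 0.3898 -0.0575  0.13  ]
nr [ 0.3779 -0.2936  0.13  ]
S nl [ 0.3927 -0.0516  0.13  ]
S nr [ 0.3827 -0.2873  0.13  ]
S fr [ 0.5959 -0.3011  0.13  ]
S fl [ 0.6111 -0.0667  0.13  ]
```

```bash
cat >plan.py <<'E'
import numpy as np
from scipy.spatial.transform import Rotation as Ro, Slerp
def Rtool(yaw,tilt=0.): # tool x = +y of yawed frame, z down, tilted about that y
    c,s=np.cos(yaw),np.sin(yaw)
    R=np.array([[-s,c,0],[c,s,0],[0,0,-1.]]).T.copy()
    R=np.column_stack([[-s,c,0],[c,s,0],[0,0,-1.]])
    return Ro.from_matrix(R)*Ro.from_rotvec([tilt,0,0])
def plan(p0,q0,wps,prec=(1,2)):
    """wps: list of (pos,Rot,nrows)"""
    p=np.array(p0,float);r=Ro.from_quat(q0) if not isinstance(q0,Ro) else q0
    rows=[]
    for P,Rt,n in wps:
        for k in range(n):
            f=1/(n-k)
            sh=np.round(r.inv().apply((np.array(P)-p)*f)*1000,prec[0]-1 if prec[0]>0 else 0)
            rv=np.round((r.inv()*Rt).as_rotvec()*f,prec[1]+0)
            rows.append(np.r_[sh,rv]); p=p+r.apply(sh/1000); r=r*Ro.from_rotvec(rv)
        print("end",p.round(4),"err mm",((np.array(P)-p)*1e3).round(1),"rot err",(r.inv()*Rt).as_rotvec().round(3))
    for i in range(0,len(rows),12):
        print("; ".join(" ".join(f"{x:g}" for x in (w+0.)) for w in rows[i:i+12]))
    return rows
E
cat > p1.py <<'E'
from bench import arm
from plan import *
o=arm.get_obs()
y=-0.11; n=np.array([np.sin(.45)*np.cos(y),np.sin(.45)*np.sin(y),np.cos(.45)])
C=np.array([.4757,.1266,.0735])
R0=Ro.from_quat(o["tool_rot"])
Rg=Rtool(y,.45)
mid=Rtool(y-1.1,0)
plan(o["position"],o["tool_rot"],[([.45,-.30,.26],mid,11),(C+.084*n,Rg,13)],(1,2))
E
python3 p1.py
```

```text
end [ 0.45   -0.2997  0.2596] err mm [ 0.  -0.3  0.4] rot err [-0.002  0.     0.   ]
end [0.512  0.1229 0.1493] err mm [-0.  -0.3 -0.1] rot err [-0.005  0.002 -0.002]
-20 -30 -4 0 0 -0.15; -16 -33 -5 0 0 -0.15; -10 -35 -4 0 0 -0.15; -5 -36 -5 0 0 -0.14; 0 -36 -4 0 0 -0.15; 5 -36 -5 0 0 -0.14; 10 -35 -4 0 0 -0.15; 16 -33 -5 0 0 -0.14; 20 -30 -4 0 0 -0.15; 24 -27 -5 0 0 -0.14; 28 -24 -4 0 0 -0.15; 16 -29 9 0.03 -0.02 -0.08
18 -27 9 0.03 -0.02 -0.08; 21 -25 9 0.03 -0.02 -0.08; 23 -23 10 0.03 -0.02 -0.08; 25 -21 10 0.03 -0.02 -0.08; 26 -19 10 0.03 -0.02 -0.09; 28 -16 10 0.03 -0.02 -0.08; 30 -13 10 0.03 -0.02 -0.09; 31 -10 9 0.03 -0.02 -0.08; 32 -8 9 0.03 -0.02 -0.09; 32 -4 9 0.03 -0.02 -0.08; 33 -2 8 0.03 -0.01 -0.09; 33 2 8 0.04 -0.02 -0.08
```

Request:
{"name": "jog_arm", "arguments": {
  "increments": "-20 -30 -4 0 0 -0.15; -16 -33 -5 0 0 -0.15; -10 -35 -4 0 0 -0.15; -5 -36 -5 0 0 -0.14; 0 -36 -4 0 0 -0.15; 5 -36 -5 0 0 -0.14; 10 -35 -4 0 0 -0.15; 16 -33 -5 0 0 -0.14; 20 -30 -4 0 0 -0.15; 24 -27 -5 0 0 -0.14; 28 -24 -4 0 0 -0.15; 0 0 0 0 0 0",
  "hand": 44
}}

```text
clock: 1.3
position: [0.4543, -0.2941, 0.2608]
tool_rot: [0.983, 0.185, 0.002, -0.001]
ft_force: [0.5, 0.2, -0.2]
opening: 0.0443
```

```bash
cat > p2.py <<'E'
from bench import arm
from plan import *
o=arm.get_obs(); print(o["clock"],o["position"],o["q"].round(2),o["ft_force"])
y=-0.11; n=np.array([np.sin(.45)*np.cos(y),np.sin(.45)*np.sin(y),np.cos(.45)])
C=np.array([.4757,.1266,.0735])
plan(o["position"],o["tool_rot"],[(C+.084*n,Rtool(y,.45),14)])
E
python3 p2.py
```

```text
1.3 [ 0.45427674 -0.29407711  0.26081538] [ 0.84  0.18 -0.4   1.72  0.07  1.25  0.8 ] [ 0.50672989  0.22304434 -0.24757738]
end [0.5118 0.1226 0.1494] err mm [ 0.2  0.  -0.2] rot err [-0.002 -0.004  0.001]
15 -26 8 0.03 -0.02 -0.08; 17 -25 9 0.03 -0.02 -0.08; 19 -23 9 0.03 -0.02 -0.08; 21 -21 9 0.03 -0.02 -0.08; 23 -19 9 0.03 -0.02 -0.07; 24 -17 9 0.03 -0.02 -0.08; 26 -15 9 0.03 -0.02 -0.07; 27 -13 9 0.03 -0.02 -0.08; 28 -10 9 0.03 -0.02 -0.07; 28 -8 9 0.03 -0.01 -0.08; 29 -6 9 0.02 -0.02 -0.07; 30 -3 8 0.03 -0.01 -0.08
30 -1 8 0.02 -0.02 -0.07; 30 1 8 0.03 -0.01 -0.08
```

Request:
{"name": "jog_arm", "arguments": {
  "increments": "15 -26 8 0.03 -0.02 -0.08; 17 -25 9 0.03 -0.02 -0.08; 19 -23 9 0.03 -0.02 -0.08; 21 -21 9 0.03 -0.02 -0.08; 23 -19 9 0.03 -0.02 -0.07; 24 -17 9 0.03 -0.02 -0.08; 26 -15 9 0.03 -0.02 -0.07; 27 -13 9 0.03 -0.02 -0.08; 28 -10 9 0.03 -0.02 -0.07; 28 -8 9 0.03 -0.01 -0.08; 29 -6 9 0.02 -0.02 -0.07; 30 -3 8 0.03 -0.01 -0.08"
}}

```text
clock: 2.5
position: [0.504, 0.0569, 0.163]
tool_rot: [0.781, 0.591, -0.135, -0.15]
ft_force: [0.3, -0.1, -0.7]
opening: 0.0442
```

Request:
{"name": "jog_arm", "arguments": {
  "increments": "30 -1 8 0.02 -0.02 -0.07; 30 1 8 0.03 -0.01 -0.08; 0 0 0 0 0 0; 0 0 0 0 0 0"
}}

```text
clock: 2.9
position: [0.5117, 0.1155, 0.1465]
tool_rot: [0.729, 0.645, -0.15, -0.17]
ft_force: [-0.0, 0.1, -0.1]
opening: 0.044
```

```bash
cat > snap.py <<'E'
import sys
from bench import arm
import cv2,numpy as np
tag=sys.argv[1]
for n in ("scene","top"):
    c=arm.camera(n); np.savez(f"{n}{tag}.npz",**c)
    a=sys.argv[2:] 
    x0,y0,x1,y1={"scene":(280,130,400,225),"top":(140,180,300,300)}[n] if not a else {"scene":(150,150,310,270),"top":(280,130,440,250)}[n]
    cv2.imwrite(f"pics/{n}{tag}.png",cv2.resize(c["image"][y0:y1,x0:x1,::-1],None,fx=5,fy=5,interpolation=cv2.INTER_CUBIC))
E
python3 snap.py 1; python3 - <<'E'
from bench import arm
from plan import *
o=arm.get_obs(); y=-0.11; n=np.array([np.sin(.45)*np.cos(y),np.sin(.45)*np.sin(y),np.cos(.45)])
C=np.array([.4757,.1266,.0735]); r=Ro.from_quat(o["tool_rot"])
print(o["position"],(r.inv().apply(C-.015*n-o["position"])*1e3).round(1),(r.inv()*Rtool(y,.45)).as_rotvec().round(3),o["q"].round(2))
E
```

```text
[0.51236656 0.11385099 0.14718866] [ 8.  -1.6 97.9] [-0.005 -0.006 -0.014] [ 0.29  0.62 -0.73  1.56  0.17  1.51  0.98]
```

View pics/scene1.png

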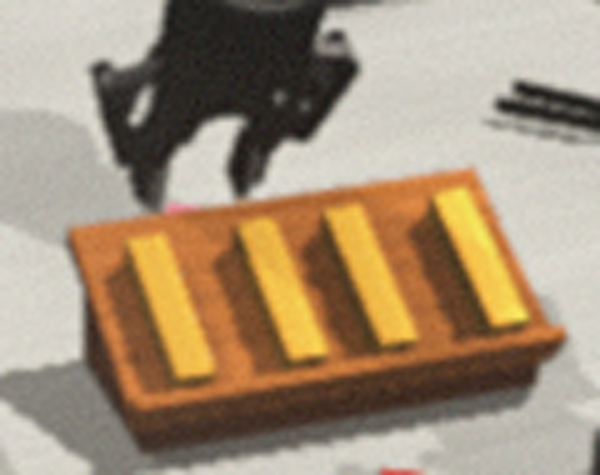

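View pics/top1.png

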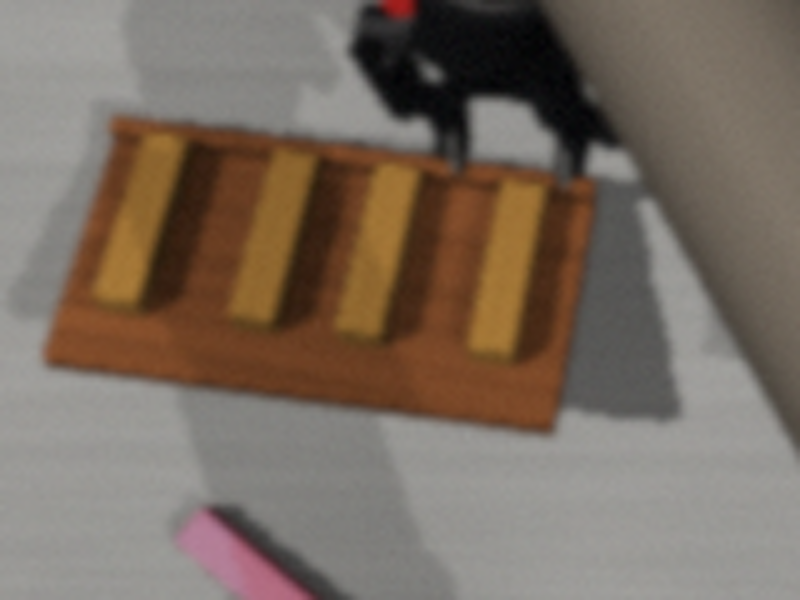

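The gripper stands over the scale-side bar of the rack, which is brass (scene crop about (170,305), top crop about (508,270)). The other candidates are the red bar at top pixel (229,172) and the pink one at (192,296). Neither is brass and neither lies on the rack, so I leave both.

Request:
{"name": "jog_arm", "arguments": {
  "increments": "4 -1 5 0 0 -0.01; 4 -1 15 0 0 0; 0 0 20 0 0 0; 0 0 20 0 0 0; 0 0 15 0 0 0; 0 0 5 0 0 0; 0 0 0 0 0 0; 0 0 0 0 0 0"
}}

```text
clock: 3.8
position: [0.4774, 0.1278, 0.0772]
tool_rot: [0.727, 0.649, -0.148, -0.17]
ft_force: [-0.0, -0.4, 0.7]
opening: 0.0442
```

```bash
python3 snap.py 2; python3 - <<'E'
from bench import arm
from plan import *
o=arm.get_obs(); y=-0.11; n=np.array([np.sin(.45)*np.cos(y),np.sin(.45)*np.sin(y),np.cos(.45)])
C=np.array([.4757,.1266,.0735]); r=Ro.from_quat(o["tool_rot"])
print(o["clock"],o["position"],(r.inv().apply(C-.015*n-o["position"])*1e3).round(1),(r.inv()*Rtool(y,.45)).as_rotvec().round(3))
E
```

```text
3.9 [0.47759901 0.12805664 0.0772731 ] [-1.8  0.2 19.1] [-0.003 -0.007 -0.002]
```

View pics/scene2.png

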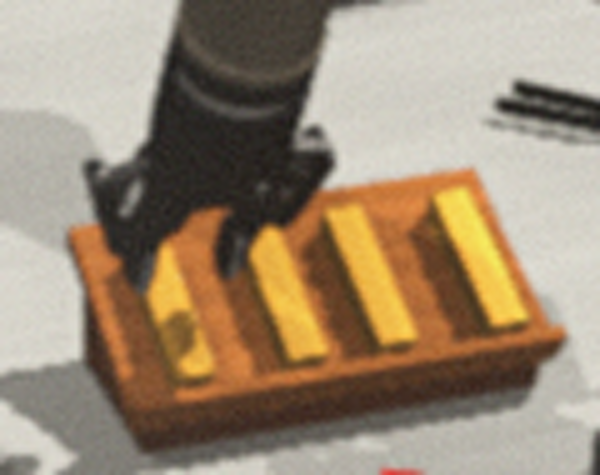

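View pics/top2.png

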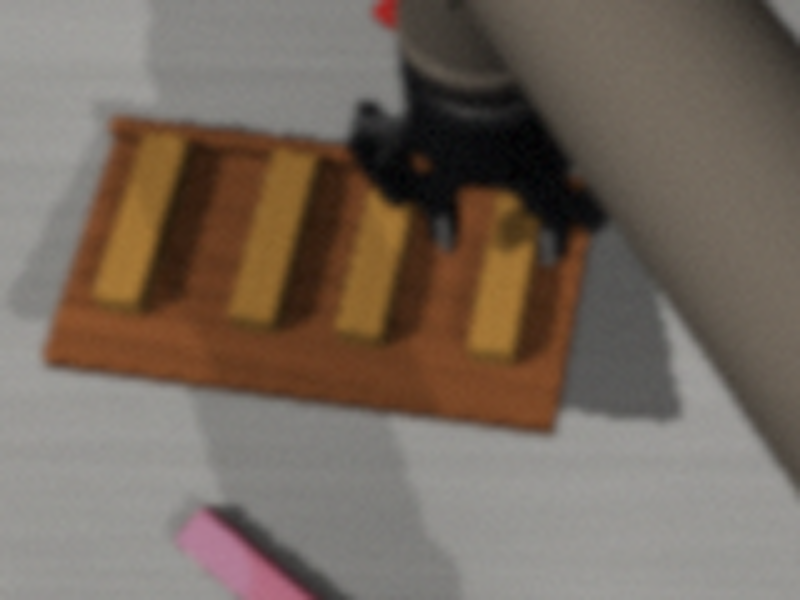

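Request:
{"name": "jog_arm", "arguments": {
  "increments": "-2 0 5 0 0 0; 0 0 8 0 0 0; 0 0 5 0 0 0; 0 0 1 0 0 0; 0 0 0 0 0 0"
}}

```text
clock: 4.4
position: [0.4678, 0.1271, 0.0592]
tool_rot: [0.727, 0.649, -0.148, -0.17]
ft_force: [-0.2, -0.4, 1.1]
opening: 0.0436
```

Request:
{"name": "jog_arm", "arguments": {
  "increments": "0 0 0 0 0 0; 0 0 0 0 0 0; 0 0 0 0 0 0; 0 0 0 0 0 0; 0 0 0 0 0 0; 0 0 0 0 0 0",
  "hand": 10,
  "force": 60
}}

```text
clock: 5.0
position: [0.4682, 0.127, 0.0595]
tool_rot: [0.727, 0.649, -0.148, -0.17]
ft_force: [-0.1, -0.8, 0.9]
opening: 0.01
```

```bash
python3 snap.py 3
```

```text
(no output)
```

View pics/scene3.png

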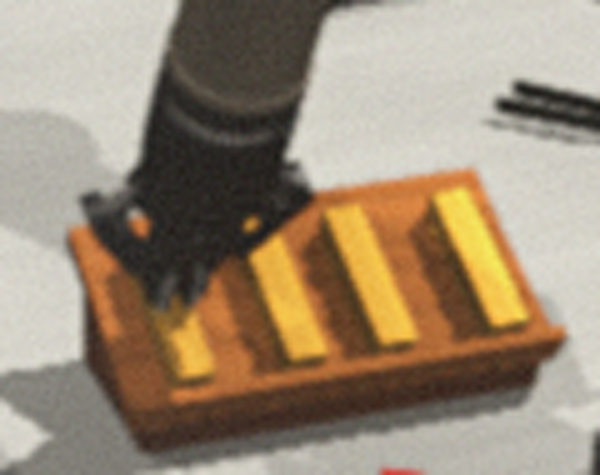

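View pics/top3.png

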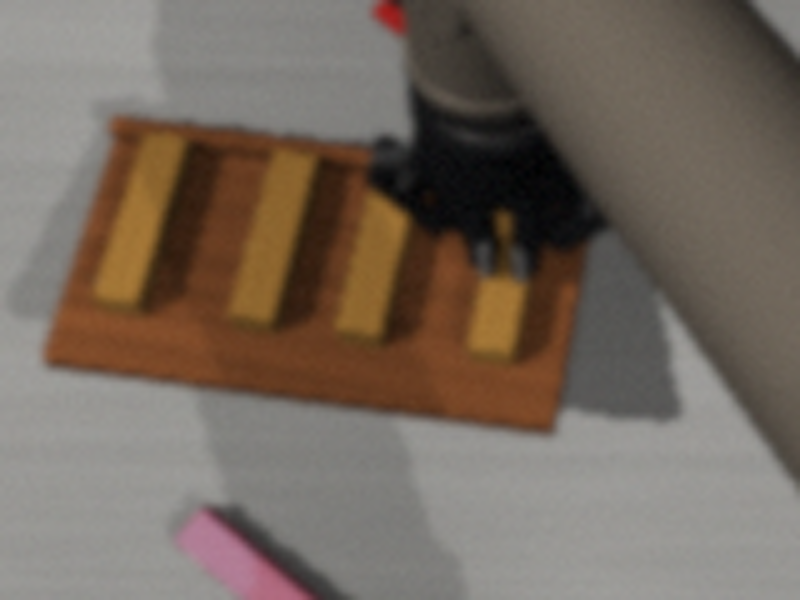

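```bash
python3 - <<'E'
from h import *
T=ld("top3.npz");S=ld("scene3.npz")
print(tri(T,(240.3,234.6),S,(314.8,191.2)))
X=np.array([.4682,.127,.0595]); print(proj(T,X),proj(S,X))
from plan import *
print(Rtool(-.11,.45).as_matrix()[:,2])
for k in (0,.01,.02,.03): 
    Y=X-k*Rtool(-.11,.45).as_matrix()[:,2]; print(k,Y,proj(T,Y),proj(S,Y))
E
```

```text
(array([0.47337967, 0.12864882, 0.06865775]), np.float64(0.0053859175275228505))
[240.34851687 236.26745881] [312.49230326 193.38168776]
[-0.43233665  0.04774978 -0.9004471 ]
0 [0.4682 0.127  0.0595] [240.34851687 236.26745881] [312.49230326 193.38168776]
0.01 [0.47252337 0.1265225  0.06850447] [240.1699492  234.51593919] [313.07008541 191.3749927 ]
0.02 [0.47684673 0.126045   0.07750894] [239.98846807 232.73584221] [313.65583279 189.34063361]
0.03 [0.4811701  0.12556751 0.08651341] [239.80400158 230.92646272] [314.24971125 187.27803446]
```

Request:
{"name": "jog_arm", "arguments": {
  "increments": "0 0 -3 0 0 0; 0 0 0 0 0 0; 0 0 0 0 0 0; 0 0 0 0 0 0; 0 0 5 0 0 0; 0 0 5 0 0 0; 0 0 3 0 0 0; 0 0 2 0 0 0; 0 0 0 0 0 0",
  "hand": 44
}}

```text
clock: 6.0
position: [0.4625, 0.1276, 0.0484]
tool_rot: [0.727, 0.649, -0.149, -0.17]
ft_force: [0.7, 0.6, 0.5]
opening: 0.044
```

```bash
python3 snap.py 4
```

```text
(no output)
```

View pics/scene4.png

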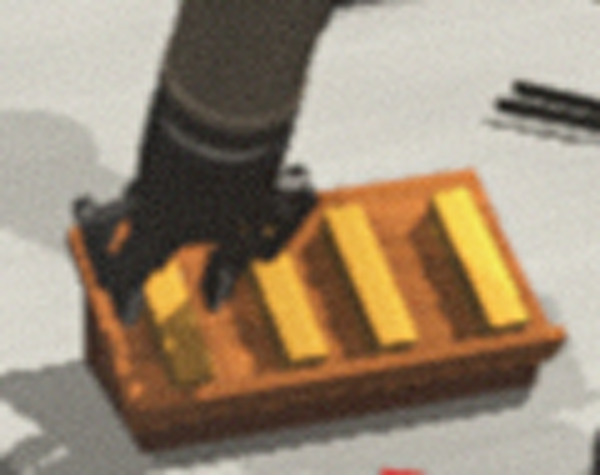

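View pics/top4.png

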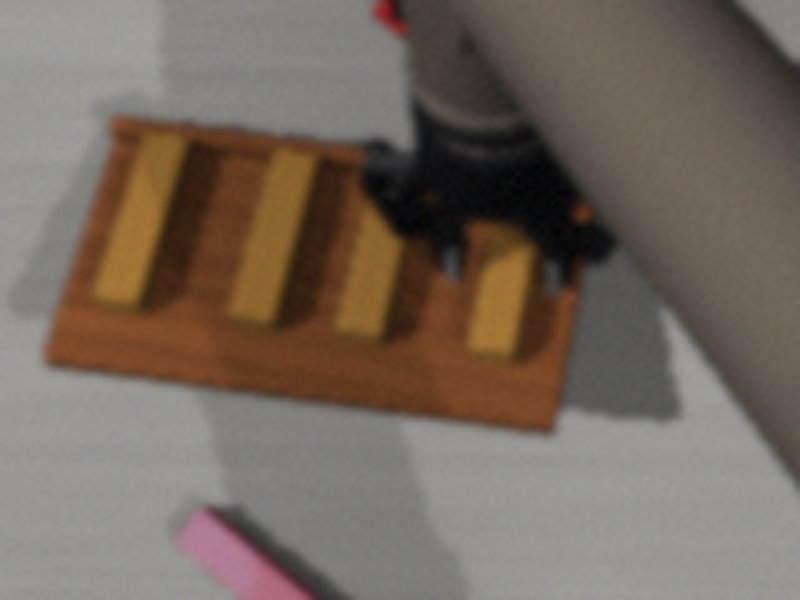

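Request:
{"name": "jog_arm", "arguments": {
  "increments": "0 0 0 0 0 0; 0 0 0 0 0 0; 0 0 0 0 0 0; 0 0 0 0 0 0",
  "hand": 12,
  "force": 30
}}

```text
clock: 6.5
position: [0.4635, 0.1277, 0.0488]
tool_rot: [0.727, 0.649, -0.148, -0.17]
ft_force: [1.9, -0.7, 1.2]
opening: 0.0232
```

Request:
{"name": "jog_arm", "arguments": {
  "increments": "0 0 0 0 0 0; 0 0 -3 0 0 0; 0 0 -10 0 0 0; 0 0 -15 0 0 0; 0 0 -20 0 0 0; 0 0 -25 0 0 0; 0 0 -25 0 0 0; 0 0 -15 0 0 0; 0 0 0 0 0 0; 0 0 0 0 0 0",
  "force": 80
}}

```text
clock: 7.5
position: [0.5117, 0.1214, 0.1497]
tool_rot: [0.727, 0.649, -0.149, -0.17]
ft_force: [-0.0, 0.3, -4.7]
opening: 0.0211
```

```bash
python3 snap.py 5; python3 - <<'E'
from bench import arm
print(arm.get_obs())
E
```

```text
{'clock': 7.6, 'q': array([ 0.28598766,  0.62014604, -0.73801013,  1.55687717,  0.16647107,
        1.50938676,  0.97965978]), 'qvel': array([-0.00116186,  0.00383534, -0.00050832,  0.00125877, -0.00093478,
        0.00198865,  0.00084512]), 'joint_torque': array([ 9.30319395e-03, -5.14546788e+01, -1.01738450e+01, -2.22125208e+01,
       -1.31503098e+00,  1.91759706e+00,  2.89025934e-05]), 'position': array([0.51092071, 0.12125052, 0.14914113]), 'tool_rot': array([ 0.72633854,  0.64887055, -0.14934019, -0.17057797]), 'ft_force': array([-0.49750525,  0.27176599, -4.19581885]), 'torque': array([-0.06296448, -0.84175615,  0.04013029]), 'opening': 0.021447167490425256}
```

View pics/scene5.png

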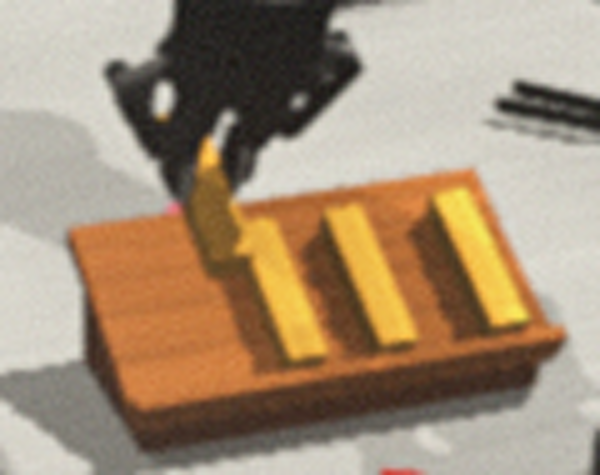

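View pics/top5.png

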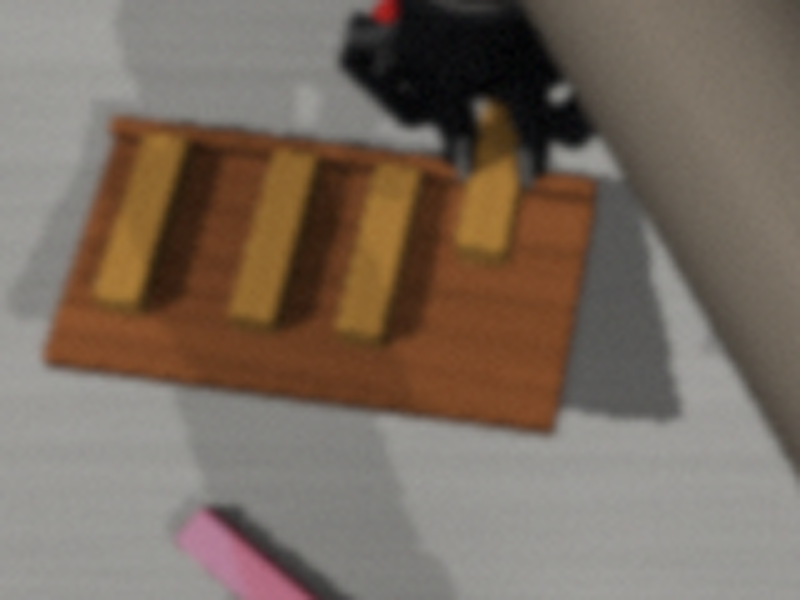

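```bash
python3 - <<'E'
from h import *
from plan import *
T=ld("top5.npz");S=ld("scene5.npz")
C=np.array([.4757,.1266,.0735]);y=-.11
d=np.array([.5109,.1213,.1491])-np.array([.4635,.1277,.0488])
im={}
for n,c,(x0,y0,x1,y1) in(("top",T,(140,180,300,300)),("scene",S,(280,130,400,225))):
    v=cv2.resize(c["image"][y0:y1,x0:x1,::-1],None,fx=5,fy=5,interpolation=cv2.INTER_CUBIC)
    for a,col in((0,(0,255,0)),(.2,(255,0,0)),(-.2,(255,0,255))):
        t=.45+a
        ax=np.array([np.cos(t)*np.cos(y),np.cos(t)*np.sin(y),-np.sin(t)]);w=np.array([-np.sin(y),np.cos(y),0]);nn=np.cross(ax,w)
        q=[C+d+s*.05*ax+u*.012*w for s,u in((1,1),(1,-1),(-1,-1),(-1,1))]
        p=np.array([(proj(c,k)-[x0,y0]+.5)*5 for k in q]).astype(int); cv2.polylines(v,[p],True,col,1)
    cv2.imwrite(f"pics/{n}5b.png",v)
E
```

```text
(no output)
```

View pics/scene5b.png

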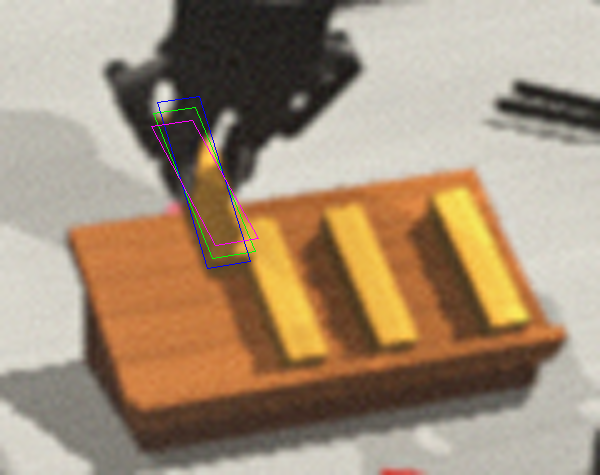

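View pics/top5b.png

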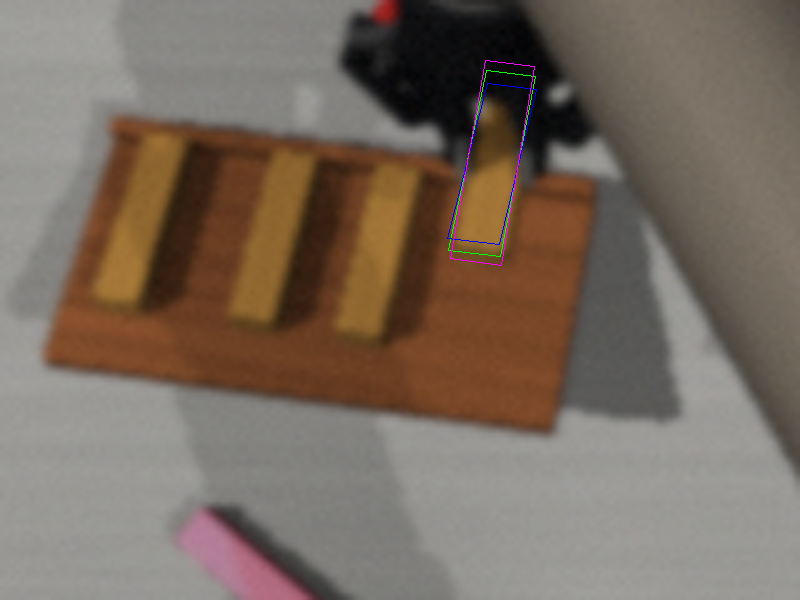

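```bash
python3 - <<'E'
from bench import arm
from plan import *
o=arm.get_obs()
R=Rtool(-.055,0)
plan(o["position"],o["tool_rot"],[([.505,.05,.2],Rtool(-.09,.25),5),([.4973,-.119,.165],R,7)])
E
```

```text
end [0.5053 0.0502 0.1997] err mm [-0.3 -0.2  0.3] rot err [ 0.003 -0.002 -0.001]
end [ 0.497  -0.1185  0.1647] err mm [ 0.3 -0.5  0.3] rot err [0.003 0.003 0.003]
-14 -4 -9 -0.04 0 0; -14 -4 -10 -0.04 0 -0.01; -14 -3 -10 -0.04 0 0; -15 -3 -10 -0.04 -0.01 -0.01; -14 -3 -9 -0.05 0 0; -24 2 4 -0.04 0 -0.01; -24 2 5 -0.03 0 0; -24 2 5 -0.04 0 -0.01; -24 1 5 -0.03 0 0; -24 1 5 -0.04 0 -0.01; -25 1 4 -0.03 0 0; -24 0 5 -0.04 -0.01 -0.01
```

Request:
{"name": "jog_arm", "arguments": {
  "increments": "-14 -4 -9 -0.04 0 0; -14 -4 -10 -0.04 0 -0.01; -14 -3 -10 -0.04 0 0; -15 -3 -10 -0.04 -0.01 -0.01; -14 -3 -9 -0.05 0 0; -24 2 4 -0.04 0 -0.01; -24 2 5 -0.03 0 0; -24 2 5 -0.04 0 -0.01; -24 1 5 -0.03 0 0; -24 1 5 -0.04 0 -0.01; -25 1 4 -0.03 0 0; -24 0 5 -0.04 -0.01 -0.01"
}}

```text
clock: 8.8
position: [0.4963, -0.1191, 0.1642]
tool_rot: [0.726, 0.688, 0.0, 0.002]
ft_force: [0.5, -0.1, -3.6]
opening: 0.0212
```

Request:
{"name": "jog_arm", "arguments": {
  "increments": "0 0 0 0 0 0; 0 0 0 0 0 0; 0 0 0 0 0 0; 0 0 0 0 0 0"
}}

```text
clock: 9.2
position: [0.4982, -0.1168, 0.1655]
tool_rot: [0.725, 0.689, 0.001, 0.002]
ft_force: [0.5, -0.1, -3.2]
opening: 0.0212
```

```bash
python3 snap.py 6 s; python3 - <<'E'
from bench import arm
from plan import *
o=arm.get_obs(); r=Ro.from_quat(o["tool_rot"]); print(o["position"],o["ft_force"],o["torque"],(r.inv()*Rtool(-.055,0)).as_rotvec().round(3))
E
```

```text
[ 0.49830708 -0.11727075  0.16555197] [-0.00390076 -0.459618   -2.88551153] [ 0.02050584 -0.00754568 -0.00282376] [0.005 0.002 0.004]
```

View pics/scene6.png

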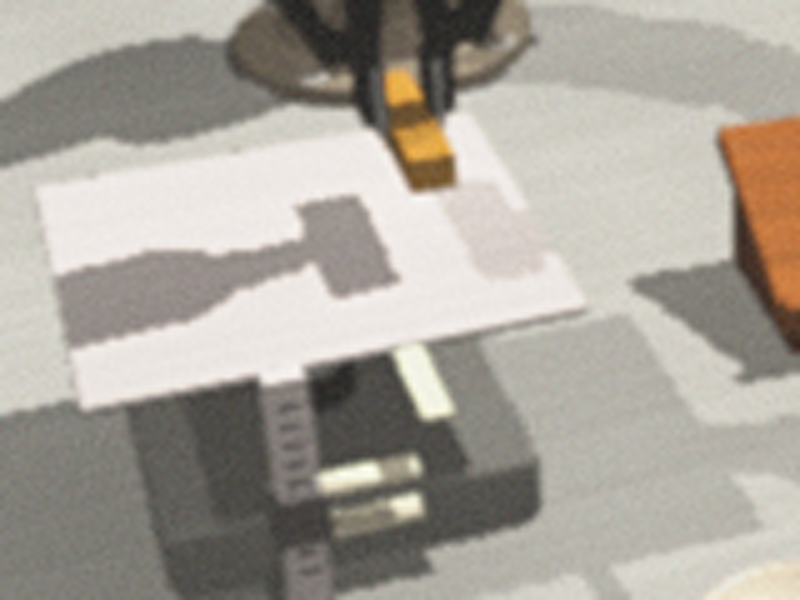

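View pics/top6.png

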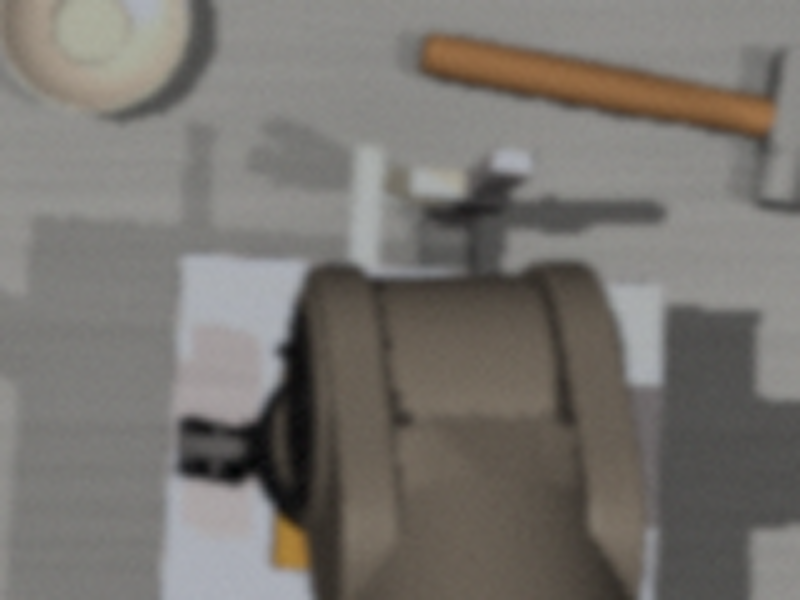

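Request:
{"name": "jog_arm", "arguments": {
  "increments": "0 0 10 0.005 0 0; 0 0 10 0 0 0; 0 0 8 0 0 0; 0 0 5 0 0 0; 0 0 3 0 0 0; 0 0 0 0 0 0; 0 0 0 0 0 0"
}}

```text
clock: 10.0
position: [0.4984, -0.1184, 0.1297]
tool_rot: [0.725, 0.688, -0.001, 0.001]
ft_force: [0.0, -0.4, -3.8]
opening: 0.0215
```

```bash
python3 snap.py 7 s
```

```text
(no output)
```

View pics/scene7.png

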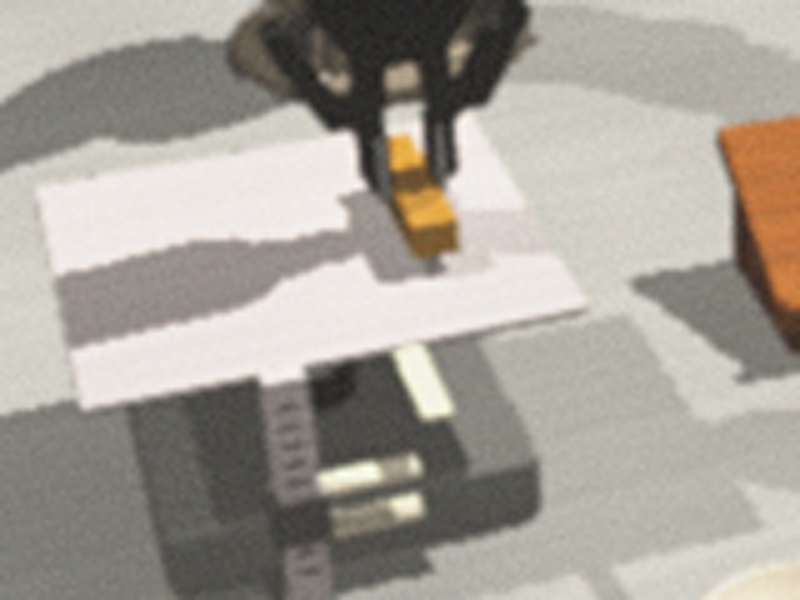

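Request:
{"name": "jog_arm", "arguments": {
  "increments": "0 0 2 0 0 0; 0 0 2 0 0 0; 0 0 2 0 0 0; 0 0 0 0 0 0; 0 0 0 0 0 0; 0 0 0 0 0 0"
}}

```text
clock: 10.7
position: [0.4982, -0.1184, 0.1235]
tool_rot: [0.725, 0.688, -0.001, 0.001]
ft_force: [-0.6, -0.3, -4.3]
opening: 0.0217
```

Request:
{"name": "jog_arm", "arguments": {
  "increments": "0 0 2 0 0 0; 0 0 2 0 0 0; 0 0 2 0 0 0; 0 0 0 0 0 0; 0 0 0 0 0 0; 0 0 0 0 0 0"
}}

```text
clock: 11.3
position: [0.4981, -0.1184, 0.1175]
tool_rot: [0.725, 0.688, -0.001, 0.001]
ft_force: [0.5, 0.4, -2.4]
opening: 0.0213
```

```bash
python3 snap.py 8 s; python3 -c "
from bench import arm
o=arm.get_obs();print(o['ft_force'],o['torque'])"
```

```text
[ 0.33729049  0.39678024 -2.41757874] [ 0.03322973  0.02229898 -0.01197148]
```

View pics/scene8.png

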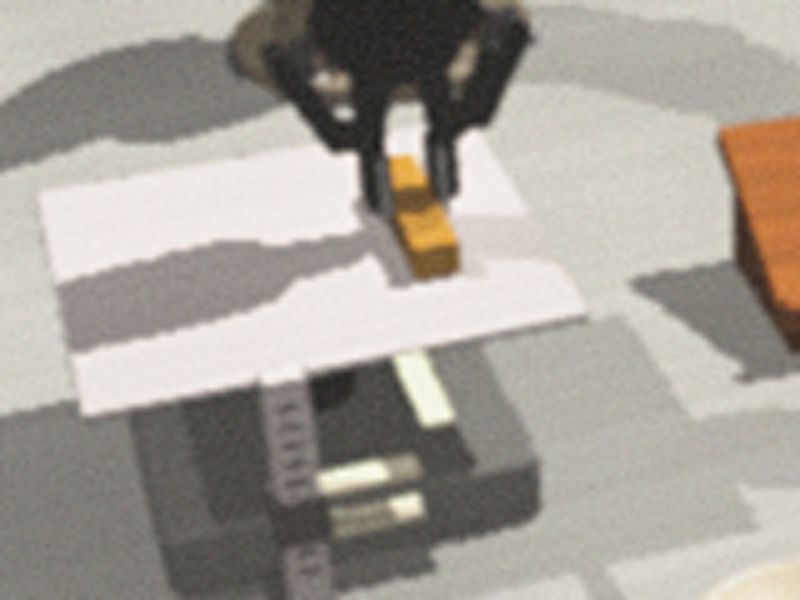

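Request:
{"name": "jog_arm", "arguments": {
  "increments": "0 0 2 0 0 0; 0 0 2 0 0 0; 0 0 2 0 0 0; 0 0 0 0 0 0; 0 0 0 0 0 0; 0 0 0 0 0 0"
}}

```text
clock: 12.0
position: [0.4982, -0.1184, 0.1116]
tool_rot: [0.725, 0.688, -0.001, 0.001]
ft_force: [0.8, 0.3, -0.0]
opening: 0.0213
```

Request:
{"name": "jog_arm", "arguments": {
  "increments": "0 0 0 0 0 0; 0 0 0 0 0 0; 0 0 0 0 0 0; 0 0 -3 0 0 0; 0 0 -8 0 0 0; 0 0 -15 0 0 0; 0 0 -20 0 0 0; 0 0 -25 0 0 0; 0 0 -20 0 0 0; 0 0 -5 0 0 0",
  "hand": 42
}}

```text
clock: 13.0
position: [0.5002, -0.1183, 0.2111]
tool_rot: [0.725, 0.688, 0.001, 0.004]
ft_force: [0.1, 0.9, -0.2]
opening: 0.0422
```

```bash
python3 snap.py 9 s; python3 - <<'E'
from bench import arm
from plan import *
o=arm.get_obs();print(o["clock"],o["position"])
y=-0.11; n=np.array([np.sin(.45)*np.cos(y),np.sin(.45)*np.sin(y),np.cos(.45)])
C=np.array([.4842,.1941,.0732])
plan(o["position"],o["tool_rot"],[([.505,.0,.21],Rtool(-.08,.2),4),(C+.070*n,Rtool(y,.45),8)])
E
```

```text
13.1 [ 0.49881223 -0.11829775  0.20885357]
end [ 5.046e-01 -4.000e-04  2.096e-01] err mm [0.4 0.4 0.4] rot err [ 0.003 -0.005 -0.004]
end [0.5148 0.1906 0.1366] err mm [-0.3  0.2 -0.4] rot err [ 0.003 -0.005  0.005]
30 0 0 0.05 0 0.01; 29 0 -1 0.05 0 0.01; 30 -1 0 0.05 0 0; 29 -1 0 0.05 0.01 0.01; 24 1 9 0.03 0 0; 24 1 9 0.03 0 0; 24 2 9 0.03 0 0; 24 2 9 0.03 0 0.01; 24 2 9 0.03 0 0; 24 2 9 0.03 0 0.01; 24 2 9 0.04 0 0; 23 3 9 0.03 0.01 0
```

View pics/scene9.png

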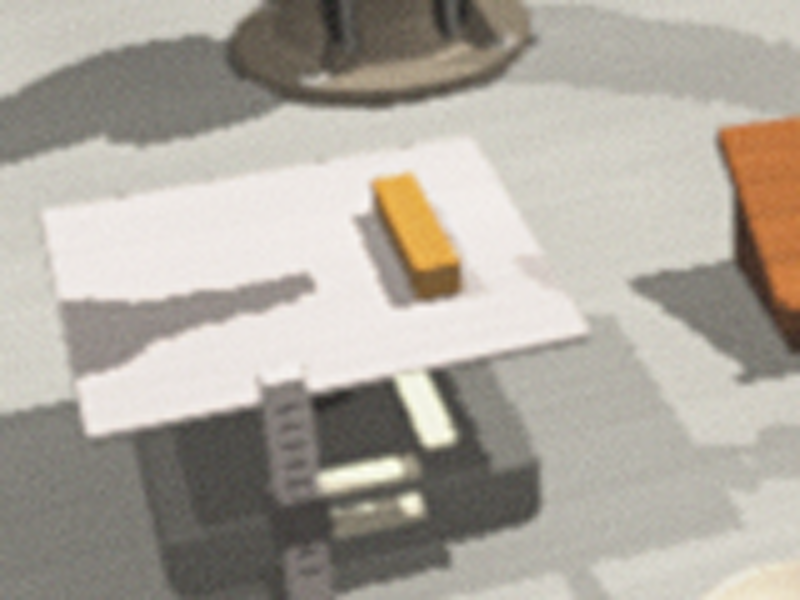

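Request:
{"name": "jog_arm", "arguments": {
  "increments": "30 0 0 0.05 0 0.01; 29 0 -1 0.05 0 0.01; 30 -1 0 0.05 0 0; 29 -1 0 0.05 0.01 0.01; 24 1 9 0.03 0 0; 24 1 9 0.03 0 0; 24 2 9 0.03 0 0; 24 2 9 0.03 0 0.01; 24 2 9 0.03 0 0; 24 2 9 0.03 0 0.01; 24 2 9 0.04 0 0; 23 3 9 0.03 0.01 0"
}}

```text
clock: 14.3
position: [0.513, 0.192, 0.1339]
tool_rot: [0.724, 0.652, -0.148, -0.169]
ft_force: [-0.7, 0.2, -0.3]
opening: 0.0418
```

Request:
{"name": "jog_arm", "arguments": {
  "increments": "0 0 0 0 0 0; 0 0 0 0 0 0; 0 0 0 0 0 0"
}}

```text
clock: 14.6
position: [0.5139, 0.1895, 0.1355]
tool_rot: [0.725, 0.652, -0.147, -0.168]
ft_force: [0.2, -0.1, -0.0]
opening: 0.0419
```

```bash
python3 snap.py 10; python3 - <<'E'
from bench import arm
from plan import *
from h import *
o=arm.get_obs(); y=-0.11; n=np.array([np.sin(.45)*np.cos(y),np.sin(.45)*np.sin(y),np.cos(.45)])
C=np.array([.4842,.1941,.0732]); r=Ro.from_quat(o["tool_rot"])
print(o["clock"],o["position"],(r.inv().apply(C-.0275*n-o["position"])*1e3).round(1),(r.inv()*Rtool(y,.45)).as_rotvec().round(3),o["q"].round(2))
# pan depth after bar 1
S0=ld("scene0.npz");S=ld("scene10.npz")
sx=np.array([.9985,-.055,0]);sy=np.array([.055,.9985,0]);O=np.array([.494,-.179,0])
for nm,a,b in(("nr",-.11,-.12),("fr",.11,-.12),("fl",.11,.12),("ptr",.16,0.02)):
    P=O+a*sx+b*sy+[0,0,.13]
    print(nm,proj(S,P).round(1),((proj(S,P-[0,0,.02])-proj(S,P))/20).round(3),"px/mm")
for tag in("0","10"):
    c=ld(f"scene{tag}.npz"); v=cv2.resize(c["image"][165:290,150:290,::-1],None,fx=5.5,fy=4.7,interpolation=cv2.INTER_CUBIC); cv2.imwrite(f"pics/sc{tag}.png",v)
E
```

```text
14.7 [0.51417434 0.1895288  0.13597985] [ 0.7 -0.1 97.2] [ 0.001 -0.005  0.004] [ 0.19  0.67 -0.77  1.53  0.17  1.48  0.88]
nr [156. 188.] [0.066 0.326] px/mm
fr [165.4 232.3] [0.073 0.363] px/mm
fl [267.5 211.3] [0.016 0.35 ] px/mm
ptr [231.8 231.2] [0.036 0.364] px/mm
```

View pics/scene10.png

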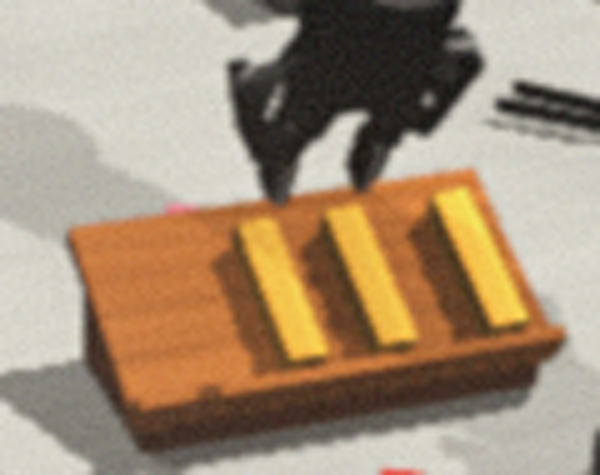

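View pics/sc10.png

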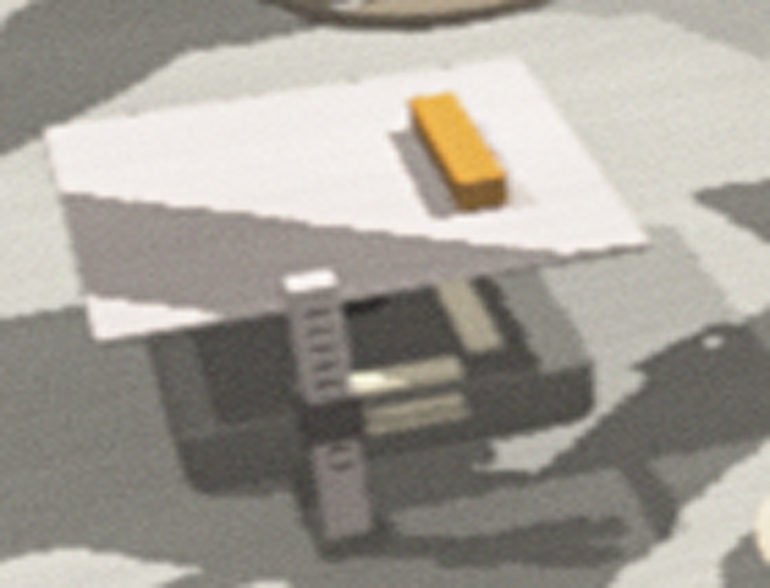

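Bar 1 lies flat on the pan, and the pointer is still several mm above the upper mark. A second bar is needed. The gripper is over the next brass bar in the rack (scene crop about (283,290)).

Request:
{"name": "jog_arm", "arguments": {
  "increments": "1 0 10 0 0 0; 0 0 20 0 0 0; 0 0 25 0 0 0; 0 0 20 0 0 0; 0 0 12 0 0 0; 0 0 6 0 0 0; 0 0 3 0 0 0; 0 0 2 0 0 0; 0 0 0 0 0 0; 0 0 0 0 0 0"
}}

```text
clock: 15.7
position: [0.4723, 0.1971, 0.0478]
tool_rot: [0.725, 0.652, -0.146, -0.168]
ft_force: [-0.4, 0.5, -0.2]
opening: 0.0419
```

```bash
python3 snap.py 11
```

```text
(no output)
```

View pics/scene11.png

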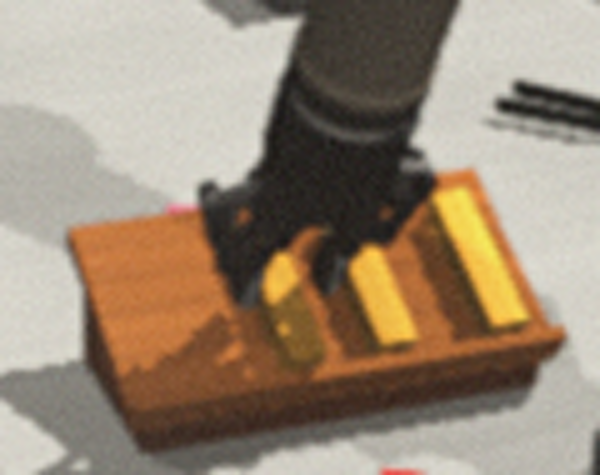

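Fingers straddle the second bar (scene crop tips at (247,300) and (332,290)); closing.

Request:
{"name": "jog_arm", "arguments": {
  "increments": "0 0 0 0 0 0; 0 0 0 0 0 0; 0 0 0 0 0 0; 0 0 0 0 0 0",
  "hand": 12,
  "force": 30
}}

```text
clock: 16.2
position: [0.4724, 0.1967, 0.0475]
tool_rot: [0.725, 0.652, -0.146, -0.168]
ft_force: [2.1, -1.1, 1.4]
opening: 0.0232
```

Request:
{"name": "jog_arm", "arguments": {
  "increments": "0 0 0 0 0 0; 0 0 -3 0 0 0; 0 0 -10 0 0 0; 0 0 -15 0 0 0; 0 0 -20 0 0 0; 0 0 -25 0 0 0; 0 0 -25 0 0 0; 0 0 -15 0 0 0; 0 0 0 0 0 0; 0 0 0 0 0 0",
  "force": 80
}}

```text
clock: 17.2
position: [0.5202, 0.191, 0.1491]
tool_rot: [0.725, 0.652, -0.146, -0.168]
ft_force: [-0.6, -1.1, -4.1]
opening: 0.0213
```

```bash
python3 snap.py 12;  python3 - <<'E'
from bench import arm
from plan import *
o=arm.get_obs(); print(o["clock"],o["position"],o["ft_force"],o["torque"])
plan(o["position"],o["tool_rot"],[([.505,.05,.205],Rtool(-.09,.25),7),([.494,-.179,.165],Rtool(-.055,0),9)])
E
```

```text
17.3 [0.51936202 0.19071295 0.1482553 ] [-0.74799658  0.44277304 -3.97042919] [-0.05912676 -0.81484125  0.01021379]
end [0.505  0.0501 0.2052] err mm [-0.  -0.1 -0.2] rot err [-0.002 -0.001 -0.004]
end [ 0.4943 -0.1787  0.1653] err mm [-0.3 -0.3 -0.3] rot err [-0.001 -0.003  0.001]
-20 -4 -7 -0.03 0 0; -20 -3 -8 -0.03 0 0; -20 -3 -8 -0.03 0 0; -20 -3 -8 -0.03 0 0; -20 -2 -8 -0.03 0 0; -21 -2 -7 -0.03 -0.01 -0.01; -20 -3 -8 -0.02 0 0; -25 2 4 -0.03 0 0; -26 2 4 -0.03 0 0; -25 2 4 -0.03 0 -0.01; -26 2 4 -0.03 0 0; -25 1 4 -0.03 0 -0.01
-26 1 5 -0.03 0 0; -25 1 4 -0.02 0 -0.01; -26 1 5 -0.03 0 0; -25 1 4 -0.02 0 -0.01
```

View pics/scene12.png

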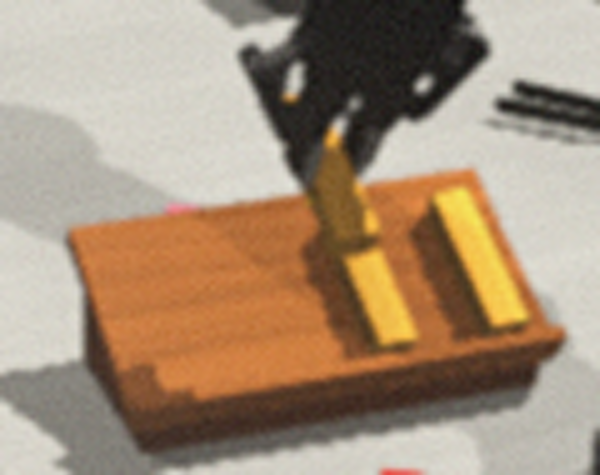

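View pics/top12.png

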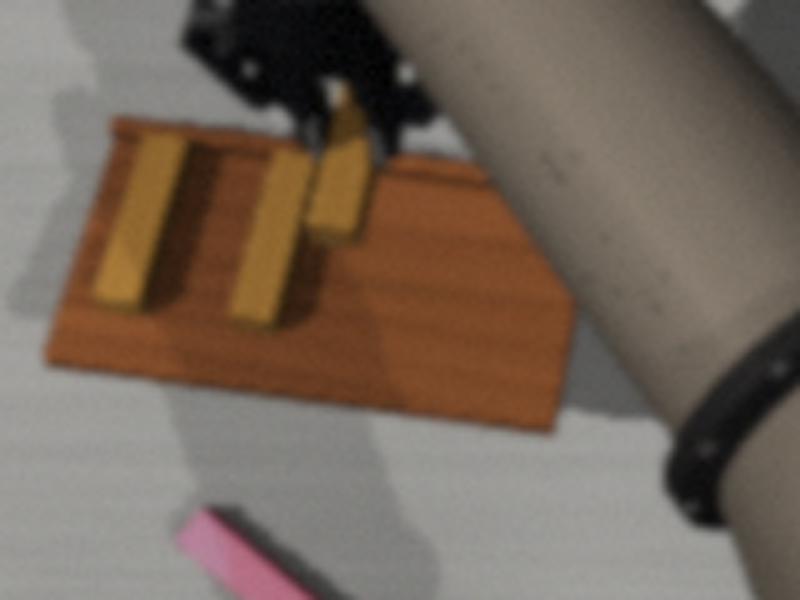

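Request:
{"name": "jog_arm", "arguments": {
  "increments": "-20 -4 -7 -0.03 0 0; -20 -3 -8 -0.03 0 0; -20 -3 -8 -0.03 0 0; -20 -3 -8 -0.03 0 0; -20 -2 -8 -0.03 0 0; -21 -2 -7 -0.03 -0.01 -0.01; -20 -3 -8 -0.02 0 0; -25 2 4 -0.03 0 0; -26 2 4 -0.03 0 0; -25 2 4 -0.03 0 -0.01; -26 2 4 -0.03 0 0; -25 1 4 -0.03 0 -0.01"
}}

```text
clock: 18.5
position: [0.4977, -0.0771, 0.1832]
tool_rot: [0.732, 0.679, -0.033, -0.038]
ft_force: [0.4, 0.3, -4.1]
opening: 0.0216
```

Request:
{"name": "jog_arm", "arguments": {
  "increments": "-26 1 5 -0.03 0 0; -25 1 4 -0.02 0 -0.01; -26 1 5 -0.03 0 0; -25 1 4 -0.02 0 -0.01; 0 0 0 0 0 0; 0 0 0 0 0 0; 0 0 0 0 0 0; 0 0 0 0 0 0"
}}

```text
clock: 19.3
position: [0.4952, -0.1768, 0.1657]
tool_rot: [0.726, 0.688, 0.002, -0.002]
ft_force: [0.2, 1.2, -3.4]
opening: 0.0216
```

```bash
python3 snap.py 13 s; python3 - <<'E'
from bench import arm
from plan import *
o=arm.get_obs(); r=Ro.from_quat(o["tool_rot"]); print(o["clock"],o["position"],o["ft_force"],o["torque"],(r.inv()*Rtool(-.055,0)).as_rotvec().round(3))
E
```

```text
19.4 [ 0.49531385 -0.17728163  0.16583669] [-0.01363025  0.13350857 -3.72535669] [-0.01976861  0.01316877 -0.06991722] [ 0.    -0.004  0.002]
```

View pics/scene13.png

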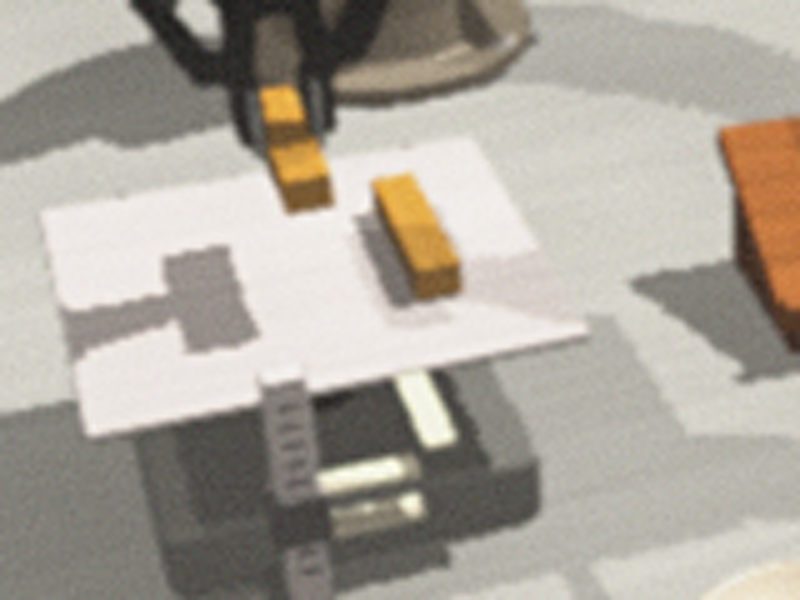

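Request:
{"name": "jog_arm", "arguments": {
  "increments": "0 0 10 0 0 0; 0 0 15 0 0 0; 0 0 12 0 0 0; 0 0 8 0 0 0; 0 0 5 0 0 0; 0 0 3 0 0 0; 0 0 2 0 0 0; 0 0 2 0 0 0; 0 0 0 0 0 0; 0 0 0 0 0 0"
}}

```text
clock: 20.4
position: [0.4953, -0.1783, 0.1091]
tool_rot: [0.726, 0.687, 0.002, -0.001]
ft_force: [-0.3, -0.9, -2.9]
opening: 0.0213
```

Request:
{"name": "jog_arm", "arguments": {
  "increments": "0 0 2 0 0 0; 0 0 2 0 0 0; 0 0 2 0 0 0; 0 0 0 0 0 0; 0 0 0 0 0 0; 0 0 0 0 0 0"
}}

```text
clock: 21.0
position: [0.495, -0.1782, 0.1028]
tool_rot: [0.726, 0.687, 0.002, -0.001]
ft_force: [0.3, 0.2, -2.7]
opening: 0.0217
```

```bash
python3 snap.py 14 s; python3 -c "
from bench import arm
o=arm.get_obs();print(o['ft_force'],o['torque'])"
```

```text
[-0.50158375 -0.10389802 -3.13930135] [ 0.01604022  0.06553558 -0.01125371]
```

View pics/scene14.png

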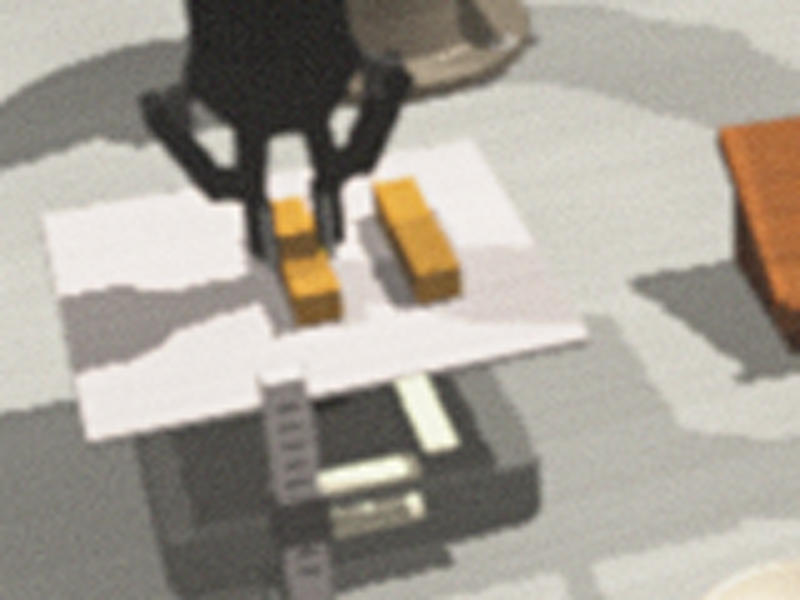

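Request:
{"name": "jog_arm", "arguments": {
  "increments": "0 0 2 0 0 0; 0 0 2 0 0 0; 0 0 2 0 0 0; 0 0 2 0 0 0; 0 0 2 0 0 0; 0 0 0 0 0 0; 0 0 0 0 0 0; 0 0 0 0 0 0"
}}

```text
clock: 21.9
position: [0.4952, -0.1782, 0.0929]
tool_rot: [0.726, 0.687, 0.002, -0.001]
ft_force: [-1.1, -1.6, -0.7]
opening: 0.0217
```

```bash
for i in 1 2 3; do python3 -c "
from bench import arm
o=arm.get_obs();print(o['ft_force'],o['position']);arm.camera('top')"; done
```

```text
[-1.11964323 -1.61509776 -0.74499964] [ 0.49522121 -0.17819911  0.09287092]
[-1.38201116  0.24694482 -0.54560811] [ 0.49521419 -0.17821943  0.09287816]
[-0.01272456 -0.25301973 -0.21375643] [ 0.49521637 -0.17821427  0.09288907]
```

Nearly all the weight is on the pan; release and rise.

Request:
{"name": "jog_arm", "arguments": {
  "increments": "0 0 0 0 0 0; 0 0 0 0 0 0; 0 0 0 0 0 0; 0 0 -3 0 0 0; 0 0 -8 0 0 0; 0 0 -15 0 0 0; 0 0 -25 0 0 0; 0 0 -30 0 0 0; 0 0 -25 0 0 0; 0 0 -15 0 0 0; 0 0 -5 0 0 0",
  "hand": 40
}}

```text
clock: 23.15
position: [0.4962, -0.1789, 0.2212]
tool_rot: [0.726, 0.687, 0.002, 0.001]
ft_force: [-0.2, 0.2, -0.2]
opening: 0.04
```

Request:
{"name": "jog_arm", "arguments": {
  "increments": "0 -20 -20 0 0 0; 0 -30 -30 0 0 0; 0 -30 -20 0 0 0; 0 -20 0 0 0 0; 0 0 0 0 0 0; 0 0 0 0 0 0"
}}

```text
clock: 23.75
position: [0.395, -0.1734, 0.2882]
tool_rot: [0.727, 0.687, 0.001, -0.001]
ft_force: [0.3, -0.2, 0.3]
opening: 0.0401
```

```bash
python3 snap.py 15 s; python3 - <<'E'
from h import *
c=ld("scene15.npz"); cv2.imwrite("pics/z15.png",cv2.resize(c["image"][215:275,195:265,::-1],None,fx=9,fy=9,interpolation=cv2.INTER_CUBIC))
E
```

```text
(no output)
```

View pics/scene15.png

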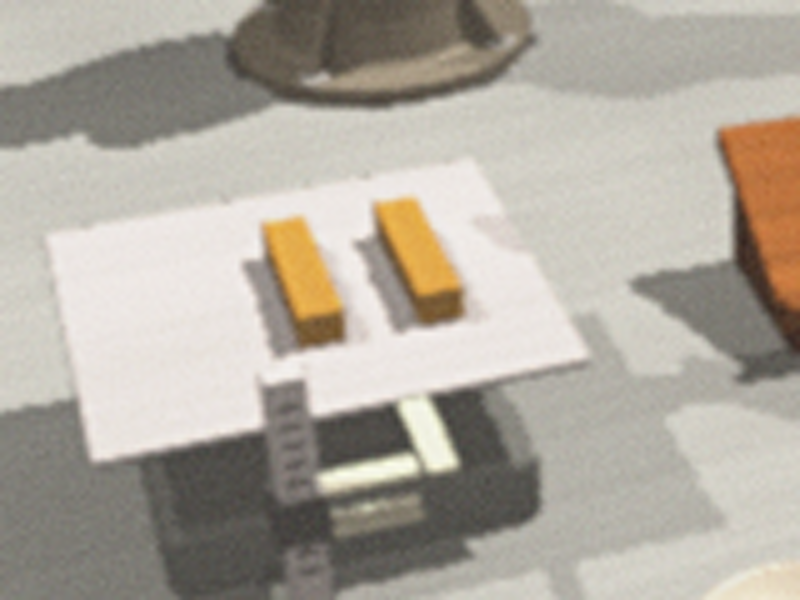

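View pics/z15.png

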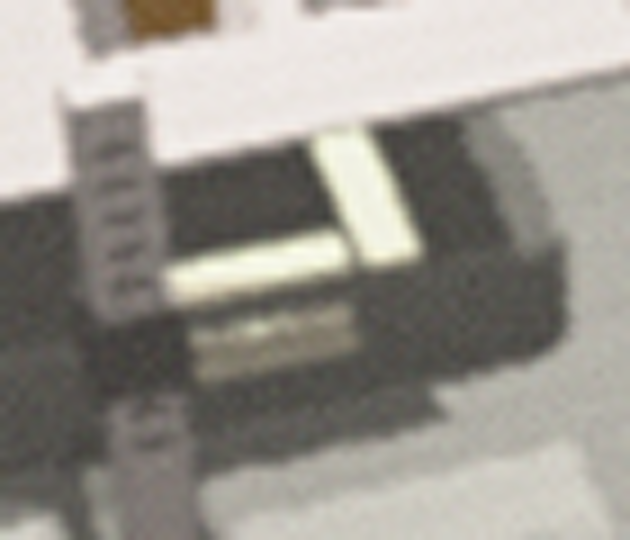

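View pics/top15.png

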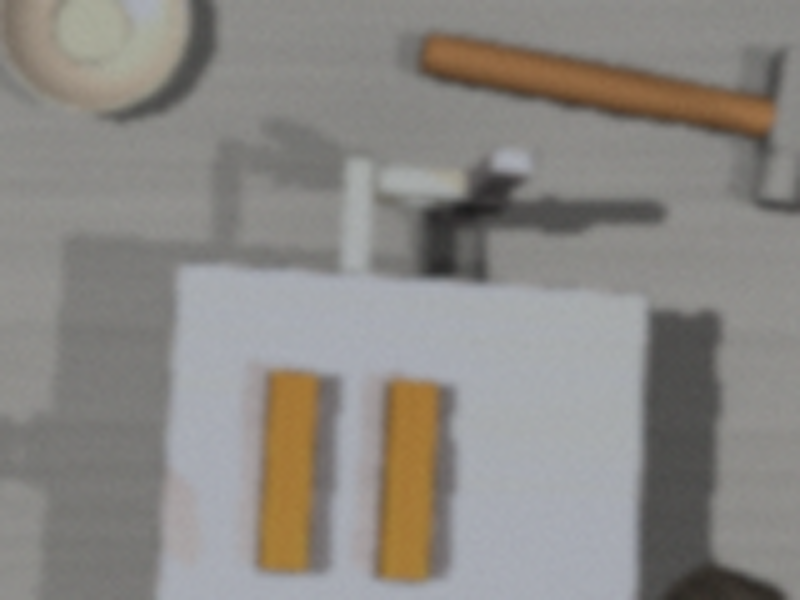

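```bash
python3 - <<'E'
from h import *
S=ld("scene15.npz");T=ld("top15.npz");S0=ld("scene0.npz");T0=ld("top0.npz")
print("ptr now",tri(T,(351.6,161.6),S,(238.7,243.6)))
print("mark_high top",tri(T,(356.,166.4),S,(233.5,242.3)))
# sub-pixel pan sink: register pan edge patches scene vs scene0: far edge row at columns
def edge(c,x,y0,y1):
    g=cv2.GaussianBlur(cv2.cvtColor(c["image"],cv2.COLOR_RGB2GRAY).astype(float),(3,1),0)[y0:y1,x-2:x+3].mean(1)
    d=np.diff(g);k=d.argmin();a,b,e=d[k-1],d[k],d[k+1];return y0+k+.5+.5*(a-e)/(a-2*b+e)
for x in (175,185,195):
    print(x,[round(edge(ld(f"scene{t}.npz"),x,218,250),2) for t in("0","10","15")])
# side-by-side row of pointer tip if it were at mark height
sx=np.array([.9985,-.055,0]);sy=np.array([.055,.9985,0])
for X in(tri(T,(356.,166.4),S,(233.5,242.3))[0],):
    for z in (.10,.098,.09,.075):
        P=X.copy();P[2]=z;print(z,proj(S,P).round(2),proj(S,P+.012*sy+.01*sx).round(2))
E
```

```text
ptr now (array([ 0.66334279, -0.15841905,  0.09846914]), np.float64(0.002932729987321446))
mark_high top (array([ 0.65152746, -0.16855072,  0.09730628]), np.float64(0.005638152645756252))
175 [np.float64(229.85), np.float64(235.56), np.float64(240.71)]
185 [np.float64(227.86), np.float64(233.7), np.float64(238.82)]
195 [np.float64(225.94), np.float64(232.17), np.float64(236.75)]
0.1 [232.16 241.33] [238.39 242.63]
0.098 [232.23 242.04] [238.45 243.34]
0.09 [232.52 244.86] [238.71 246.18]
0.075 [233.05 250.1 ] [239.2  251.42]
```

```bash
python3 - <<'E'
from bench import arm
from h import *
for n,(x0,y0,x1,y1) in(("scene",(200,222,260,267)),("top",(335,150,395,195))):
    a=[arm.camera(n)["image"].astype(float) for _ in range(8)]
    m=np.mean(a,0); np.save(f"avg_{n}.npy",m)
    v=cv2.resize(np.clip(m,0,255).astype(np.uint8)[y0:y1,x0:x1,::-1],None,fx=13,fy=13,interpolation=cv2.INTER_CUBIC)
    cv2.imwrite(f"pics/avg_{n}.png",v)
print(arm.get_obs()["clock"])
E
```

```text
24.65
```

View pics/avg_scene.png

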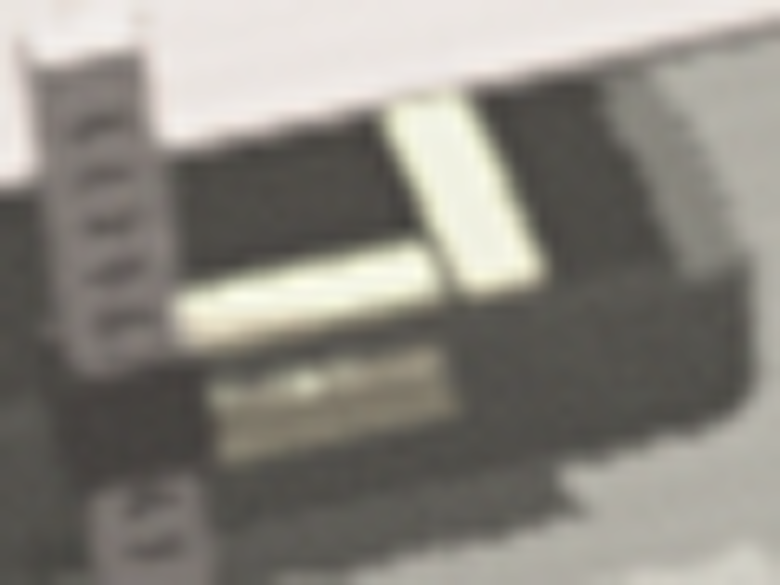

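View pics/avg_top.png

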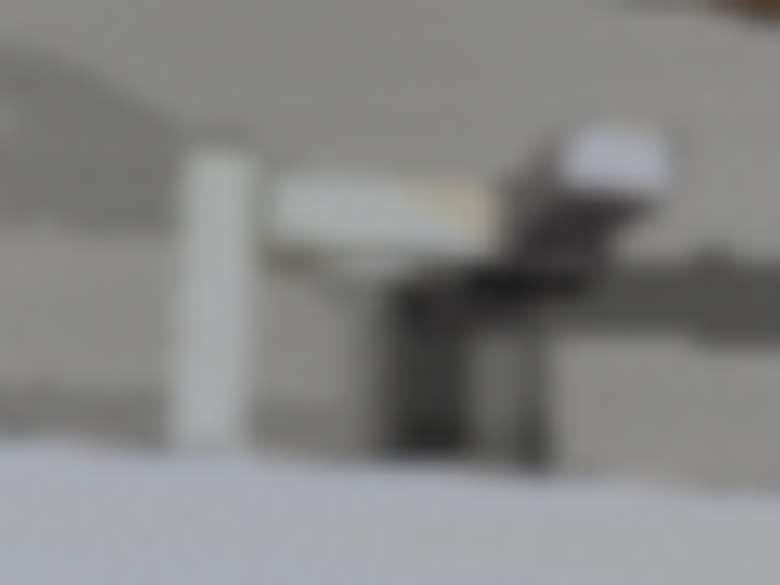

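The pointer tip (avg crop about (505,285)) sits level with the free end of the upper tab ((437,275)). The estimate is 0 ± 2 mm, so it is not clearly below the mark. A third bar adds 14–19 mm of the 23 mm window, which puts it well inside, so I fetch the next brass bar.

```bash
python3 - <<'E'
from bench import arm
from plan import *
o=arm.get_obs();print(o["clock"],o["position"])
y=-0.11; n=np.array([np.sin(.45)*np.cos(y),np.sin(.45)*np.sin(y),np.cos(.45)])
C=np.array([.491,.2491,.0734])
plan(o["position"],o["tool_rot"],[([.49,.05,.23],Rtool(-.08,.2),8),(C+.070*n,Rtool(y,.45),9)])
E
```

```text
24.65 [ 0.39514429 -0.17342522  0.28879959]
end [0.4904 0.0502 0.2301] err mm [-0.4 -0.2 -0.1] rot err [ 0.001 -0.001 -0.005]
end [0.5214 0.2462 0.1359] err mm [-0.1 -0.4  0.6] rot err [0.001 0.    0.003]
29 10 7 0.03 0 0; 28 11 7 0.02 0 0; 29 11 7 0.03 0 0; 28 11 7 0.02 0 0.01; 29 11 6 0.03 0 0; 29 11 6 0.02 0 0.01; 28 10 6 0.03 0 0; 29 11 6 0.02 0 0.01; 22 4 10 0.03 0 0; 22 4 10 0.03 0 0; 22 4 10 0.03 0 0; 22 4 9 0.03 0 0
22 5 9 0.03 0 0; 22 5 9 0.03 0 0.01; 22 5 9 0.02 0 0; 22 5 9 0.03 0.01 0.01; 22 6 10 0.02 0 0
```

Request:
{"name": "jog_arm", "arguments": {
  "increments": "29 10 7 0.03 0 0; 28 11 7 0.02 0 0; 29 11 7 0.03 0 0; 28 11 7 0.02 0 0.01; 29 11 6 0.03 0 0; 29 11 6 0.02 0 0.01; 28 10 6 0.03 0 0; 29 11 6 0.02 0 0.01; 22 4 10 0.03 0 0; 22 4 10 0.03 0 0; 22 4 10 0.03 0 0; 22 4 9 0.03 0 0",
  "hand": 40
}}

```text
clock: 25.85
position: [0.5042, 0.138, 0.1876]
tool_rot: [0.727, 0.668, -0.108, -0.118]
ft_force: [0.4, -0.2, 0.1]
opening: 0.0402
```

Request:
{"name": "jog_arm", "arguments": {
  "increments": "22 5 9 0.03 0 0; 22 5 9 0.03 0 0.01; 22 5 9 0.02 0 0; 22 5 9 0.03 0.01 0.01; 22 6 10 0.02 0 0; 0 0 0 0 0 0; 0 0 0 0 0 0; 0 0 0 0 0 0"
}}

```text
clock: 26.65
position: [0.5218, 0.2453, 0.1362]
tool_rot: [0.726, 0.651, -0.148, -0.166]
ft_force: [0.6, 0.0, 0.3]
opening: 0.0402
```

```bash
python3 snap.py 16; python3 - <<'E'
from bench import arm
from plan import *
o=arm.get_obs(); y=-0.11; n=np.array([np.sin(.45)*np.cos(y),np.sin(.45)*np.sin(y),np.cos(.45)])
C=np.array([.491,.2491,.0734]); r=Ro.from_quat(o["tool_rot"])
print(o["clock"],o["position"],(r.inv().apply(C-.0275*n-o["position"])*1e3).round(1),(r.inv()*Rtool(y,.45)).as_rotvec().round(3),o["q"].round(2))
E
```

```text
26.75 [0.52189098 0.24519627 0.13646141] [ 0.5 -0.8 97.8] [ 0.002 -0.     0.001] [ 0.15  0.74 -0.85  1.46  0.23  1.5   0.76]
```

View pics/scene16.png

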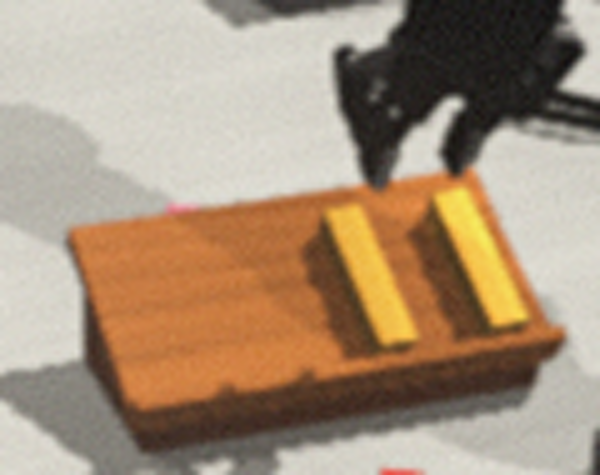

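View pics/top16.png

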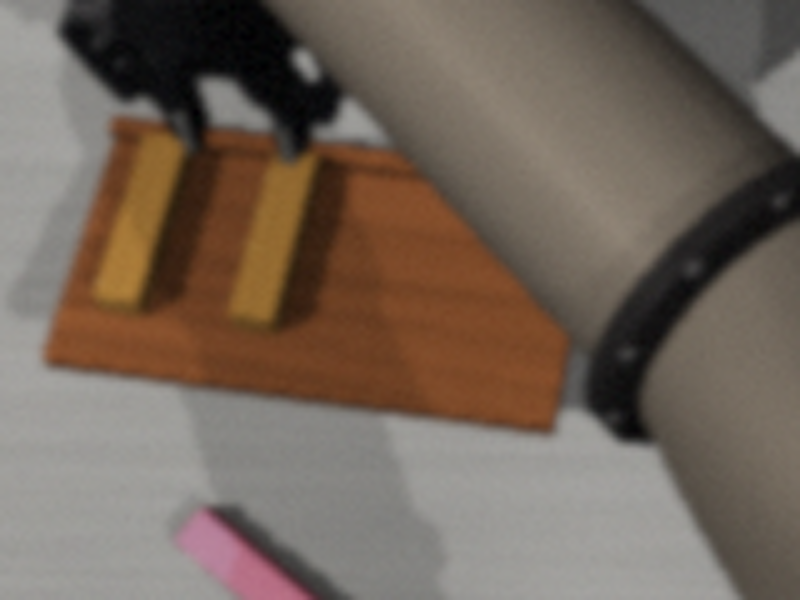

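Request:
{"name": "jog_arm", "arguments": {
  "increments": "0 -1 10 0 0 0; 0 0 20 0 0 0; 0 0 20 0 0 0; 0 0 15 0 0 0; 0 0 5 0 0 0; 0 0 0 0 0 0; 0 0 0 0 0 0"
}}

```text
clock: 27.45
position: [0.4909, 0.2499, 0.0738]
tool_rot: [0.725, 0.651, -0.148, -0.166]
ft_force: [0.7, 0.2, 0.1]
opening: 0.0402
```

```bash
python3 snap.py 17
```

```text
(no output)
```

View pics/scene17.png

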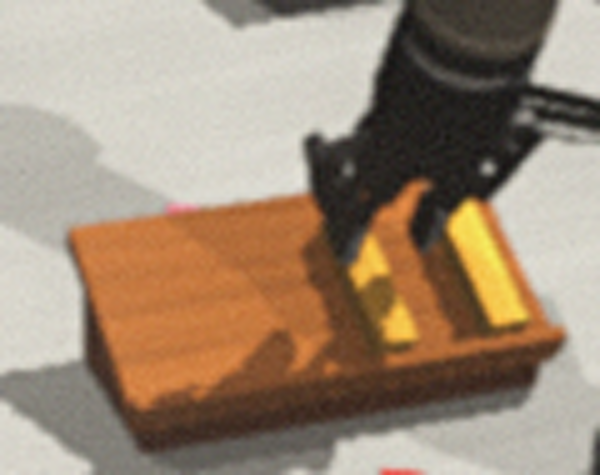

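View pics/top17.png

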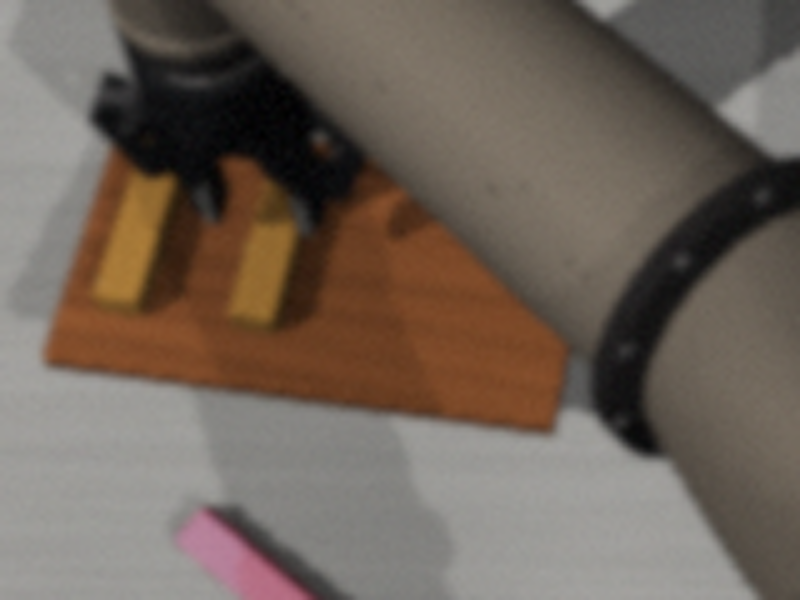

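Request:
{"name": "jog_arm", "arguments": {
  "increments": "-3 0 8 0 0 0; 0 0 10 0 0 0; 0 0 6 0 0 0; 0 0 4 0 0 0; 0 0 0 0 0 0; 0 0 0 0 0 0"
}}

```text
clock: 28.15
position: [0.4779, 0.2481, 0.048]
tool_rot: [0.725, 0.651, -0.148, -0.166]
ft_force: [-0.0, 0.8, -0.6]
opening: 0.0401
```

Request:
{"name": "jog_arm", "arguments": {
  "increments": "0 0 0 0 0 0; 0 0 0 0 0 0; 0 0 0 0 0 0; 0 0 0 0 0 0",
  "hand": 12,
  "force": 30
}}

```text
clock: 28.55
position: [0.4787, 0.2485, 0.0484]
tool_rot: [0.725, 0.651, -0.147, -0.166]
ft_force: [2.1, 0.8, 1.4]
opening: 0.0231
```

Request:
{"name": "jog_arm", "arguments": {
  "increments": "0 0 0 0 0 0; 0 0 -3 0 0 0; 0 0 -10 0 0 0; 0 0 -15 0 0 0; 0 0 -20 0 0 0; 0 0 -25 0 0 0; 0 0 -25 0 0 0; 0 0 -15 0 0 0; 0 0 0 0 0 0; 0 0 0 0 0 0",
  "force": 80
}}

```text
clock: 29.55
position: [0.5265, 0.2424, 0.1498]
tool_rot: [0.725, 0.651, -0.149, -0.166]
ft_force: [0.2, -0.0, -3.8]
opening: 0.0217
```

```bash
python3 snap.py 18;  python3 - <<'E'
from bench import arm
from plan import *
o=arm.get_obs(); print(o["clock"],o["position"],o["ft_force"],o["torque"])
plan(o["position"],o["tool_rot"],[([.505,.05,.205],Rtool(-.09,.25),9),([.4907,-.239,.165],Rtool(-.055,0),11)])
E
```

```text
29.65 [0.52566111 0.24216954 0.14889796] [-0.87016209  0.87995568 -3.07270811] [-0.08774873 -0.84099315 -0.01467537]
end [0.5047 0.0503 0.2047] err mm [ 0.3 -0.3  0.3] rot err [-0.001 -0.005  0.004]
end [ 0.4906 -0.2393  0.1648] err mm [0.1 0.3 0.2] rot err [-0.001  0.002 -0.002]
-21 -3 -6 -0.02 0 0; -22 -3 -6 -0.02 0 0; -21 -2 -6 -0.02 0 0; -22 -2 -6 -0.02 0 0; -21 -2 -6 -0.02 0 0; -22 -2 -5 -0.03 0 0; -21 -2 -6 -0.02 0 -0.01; -22 -2 -6 -0.03 0 0; -21 -3 -5 -0.02 0 -0.01; -26 2 3 -0.02 0 0; -26 2 3 -0.02 0 0; -26 2 3 -0.02 0 0
-26 2 3 -0.02 0 0; -27 1 3 -0.02 0 0; -26 1 3 -0.03 0 -0.01; -27 1 4 -0.02 0 0; -26 1 3 -0.03 0 -0.01; -27 1 4 -0.02 0 0; -26 1 3 -0.03 0 -0.01; -27 0 4 -0.02 -0.01 0
```

View pics/scene18.png

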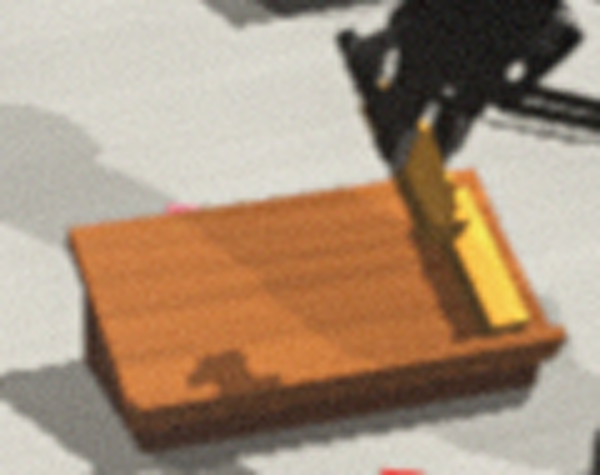

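The third bar is in the grip and the fourth is undisturbed. Carrying it over.

Request:
{"name": "jog_arm", "arguments": {
  "increments": "-21 -3 -6 -0.02 0 0; -22 -3 -6 -0.02 0 0; -21 -2 -6 -0.02 0 0; -22 -2 -6 -0.02 0 0; -21 -2 -6 -0.02 0 0; -22 -2 -5 -0.03 0 0; -21 -2 -6 -0.02 0 -0.01; -22 -2 -6 -0.03 0 0; -21 -3 -5 -0.02 0 -0.01; -26 2 3 -0.02 0 0; -26 2 3 -0.02 0 0; -26 2 3 -0.02 0 0"
}}

```text
clock: 30.85
position: [0.5007, -0.0279, 0.1938]
tool_rot: [0.734, 0.673, -0.062, -0.073]
ft_force: [-0.3, -0.3, -3.4]
opening: 0.0216
```

Request:
{"name": "jog_arm", "arguments": {
  "increments": "-26 2 3 -0.02 0 0; -27 1 3 -0.02 0 0; -26 1 3 -0.03 0 -0.01; -27 1 4 -0.02 0 0; -26 1 3 -0.03 0 -0.01; -27 1 4 -0.02 0 0; -26 1 3 -0.03 0 -0.01; -27 0 4 -0.02 -0.01 0; 0 0 0 0 0 0; 0 0 0 0 0 0; 0 0 0 0 0 0; 0 0 0 0 0 0"
}}

```text
clock: 32.05
position: [0.4914, -0.2372, 0.165]
tool_rot: [0.727, 0.687, 0.0, -0.0]
ft_force: [-0.1, -0.2, -3.9]
opening: 0.0212
```

```bash
python3 snap.py 19 s; python3 - <<'E'
from bench import arm
from plan import *
o=arm.get_obs(); r=Ro.from_quat(o["tool_rot"]); print(o["clock"],o["position"],o["ft_force"],o["torque"],(r.inv()*Rtool(-.055,0)).as_rotvec().round(3))
E
```

```text
32.15 [ 0.49147408 -0.23771631  0.16519875] [ 0.34681886 -0.03196709 -3.31650281] [-0.02065777 -0.0168786  -0.02200078] [ 0.001  0.    -0.001]
```

View pics/scene19.png

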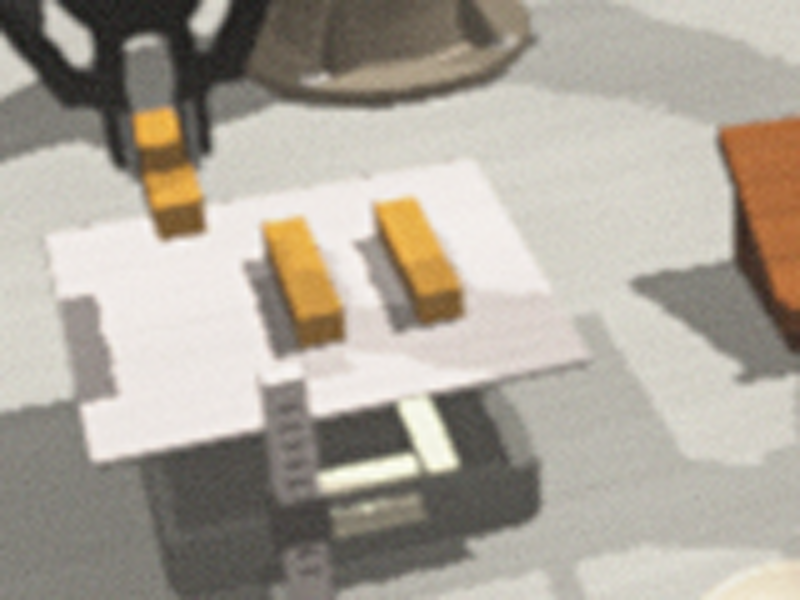

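Request:
{"name": "jog_arm", "arguments": {
  "increments": "0 0 10 0 0 0; 0 0 16 0 0 0; 0 0 16 0 0 0; 0 0 12 0 0 0; 0 0 6 0 0 0; 0 0 4 0 0 0; 0 0 3 0 0 0; 0 0 2 0 0 0; 0 0 0 0 0 0; 0 0 0 0 0 0"
}}

```text
clock: 33.15
position: [0.4916, -0.239, 0.0965]
tool_rot: [0.727, 0.686, 0.0, 0.001]
ft_force: [-0.7, -0.2, -3.1]
opening: 0.0216
```

Request:
{"name": "jog_arm", "arguments": {
  "increments": "0 0 2 0 0 0; 0 0 2 0 0 0; 0 0 2 0 0 0; 0 0 2 0 0 0; 0 0 0 0 0 0; 0 0 0 0 0 0; 0 0 0 0 0 0"
}}

```text
clock: 33.85
position: [0.4913, -0.2388, 0.0882]
tool_rot: [0.727, 0.686, 0.0, 0.0]
ft_force: [-0.0, 0.0, -2.4]
opening: 0.021
```

```bash
python3 snap.py 20 s; for i in 1 2 ; do python3 -c "
from bench import arm
o=arm.get_obs();print(o['ft_force'],o['position']);arm.camera('top')"; done
```

```text
[ 0.45707929 -0.61838257 -3.00050607] [ 0.49131118 -0.23885918  0.08821023]
[-0.46249052 -0.22431291 -2.02409847] [ 0.49134836 -0.23887428  0.08824082]
```

View pics/scene20.png

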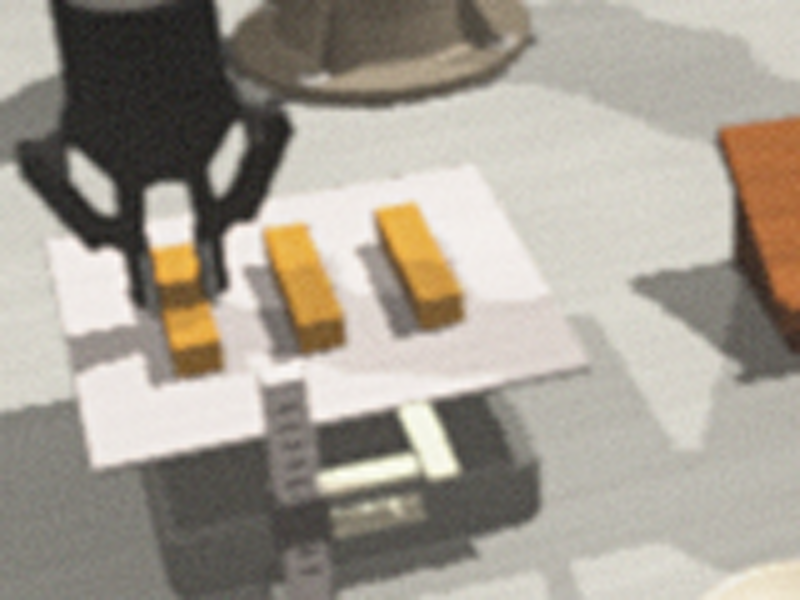

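Request:
{"name": "jog_arm", "arguments": {
  "increments": "0 0 2 0 0 0; 0 0 2 0 0 0; 0 0 2 0 0 0; 0 0 2 0 0 0; 0 0 1 0 0 0; 0 0 0 0 0 0; 0 0 0 0 0 0; 0 0 0 0 0 0; 0 0 0 0 0 0"
}}

```text
clock: 34.95
position: [0.4914, -0.2389, 0.0792]
tool_rot: [0.727, 0.686, 0.0, 0.001]
ft_force: [0.3, 0.9, -0.5]
opening: 0.0215
```

```bash
for i in 1 2 3; do python3 -c "
from bench import arm
o=arm.get_obs();print(o['ft_force'],o['position']);arm.camera('top')"; done
```

```text
[ 0.2700593   0.90329965 -0.53047985] [ 0.49141324 -0.2388799   0.07924634]
[ 0.54790002 -0.23953359 -0.82450373] [ 0.49142812 -0.23890393  0.07924048]
[ 0.26190167  1.53909019 -0.6463913 ] [ 0.49141624 -0.23890161  0.07924996]
```

Request:
{"name": "jog_arm", "arguments": {
  "increments": "0 0 1 0 0 0; 0 0 1 0 0 0; 0 0 0 0 0 0; 0 0 0 0 0 0; 0 0 0 0 0 0"
}}

```text
clock: 35.6
position: [0.4914, -0.2389, 0.0772]
tool_rot: [0.727, 0.686, 0.0, 0.001]
ft_force: [0.3, 0.2, 0.4]
opening: 0.0211
```

Request:
{"name": "jog_arm", "arguments": {
  "increments": "0 0 0 0 0 0; 0 0 0 0 0 0; 0 0 0 0 0 0; 0 0 -3 0 0 0; 0 0 -8 0 0 0; 0 0 -15 0 0 0; 0 0 -25 0 0 0; 0 0 -30 0 0 0; 0 0 -30 0 0 0; 0 0 -30 0 0 0; 0 0 -20 0 0 0; 0 0 -10 0 0 0",
  "hand": 40
}}

```text
clock: 36.8
position: [0.4925, -0.2389, 0.2516]
tool_rot: [0.727, 0.686, 0.001, 0.003]
ft_force: [0.2, -0.0, 0.1]
opening: 0.0404
```

Request:
{"name": "jog_arm", "arguments": {
  "increments": "0 -20 -20 0 0 0; 0 -30 -20 0 0 0; 0 -20 0 0 0 0; 0 0 0 0 0 0; 0 0 0 0 0 0; 0 0 0 0 0 0; 0 0 0 0 0 0; 0 0 0 0 0 0; 0 0 0 0 0 0"
}}

```text
clock: 37.7
position: [0.4216, -0.2344, 0.2878]
tool_rot: [0.727, 0.687, 0.0, 0.0]
ft_force: [0.3, 0.2, -0.8]
opening: 0.0399
```

```bash
python3 snap.py 21 s; python3 - <<'E'
from h import *
from bench import arm
c=ld("scene21.npz"); m=np.mean([arm.camera("scene")["image"].astype(float) for _ in range(5)],0).astype(np.uint8)
cv2.imwrite("pics/z21.png",cv2.resize(m[222:267,200:260,::-1],None,fx=13,fy=13,interpolation=cv2.INTER_CUBIC))
cv2.imwrite("pics/full21.png",m[:,:,::-1])
def edge(I,x,y0,y1):
    g=cv2.cvtColor(I,cv2.COLOR_RGB2GRAY).astype(float)[y0:y1,x-2:x+3].mean(1)
    d=np.diff(g);k=d.argmin();a,b,e=d[k-1],d[k],d[k+1];return y0+k+.5+.5*(a-e)/(a-2*b+e)
S0=ld("scene0.npz")["image"]
for x in(175,185,195): print(edge(S0,x,218,250),edge(m,x,225,262))
E
```

```text
229.84291187739464 246.4262295081967
227.85294117647058 244.55384615384617
225.92996108949416 242.41992882562278
```

View pics/z21.png

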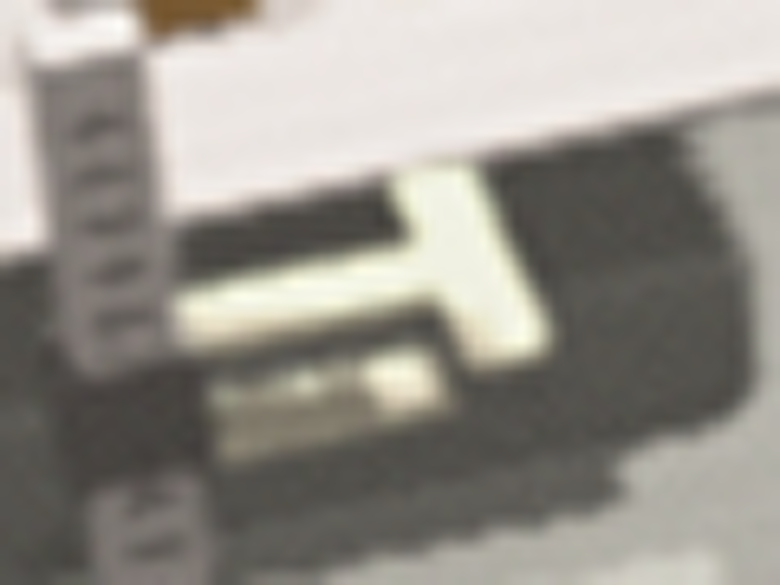

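View pics/full21.png

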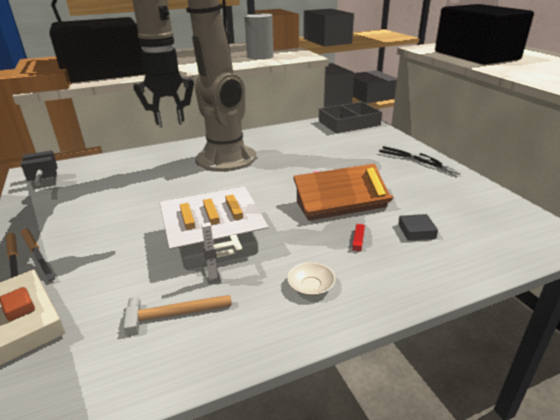

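View pics/top21.png

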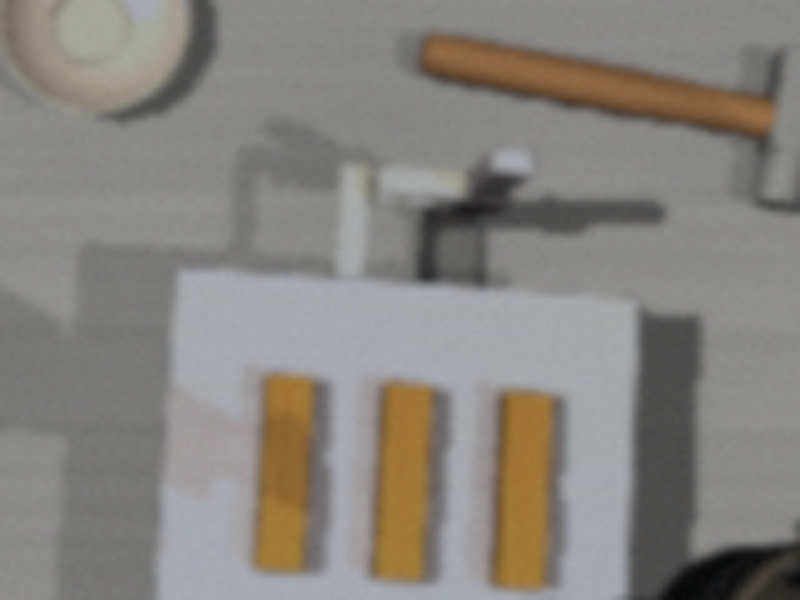

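```bash
python3 -c "
from bench import arm
print(arm.get_obs()['clock']); print(arm.close_job())"
```

```text
38.05
the job is handed in; nothing more can be done
None
```

I laid three brass bars flat on the scale pan, one at a time, and the pointer rests between the two marks. I handed the job in at 38.05 s of the 72 s allowed. Each bar was lowered until the pan carried almost all its weight before I opened the gripper.

**Last checks:** In the averaged pictures the pointer sits about 15 mm below the upper mark and about 8 mm above the lower one, each read to about ±2 mm. That agrees with the pan having sunk about 45 mm. The last pictures show the fourth bar in the rack, the dish, block and hammer looking undisturbed, the red bar in place, and the arm clear. The pink bar was last seen in place just before I gripped the third bar.

**What disagreed or went wrong:**
- **After two bars:** the pointer was level with the upper mark, 0 ± 2 mm, so I could not say it was clearly below. That is why I added the third bar.
- **First grasp:** the fingers closed just above the first bar, because the real fingertips sit about 10 mm behind the reported TCP. I opened them, went about 12 mm deeper and gripped it.
- **Cameras:** the two views differed by about 3–5 mm on the same points.

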